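# Retrieve a dropped thumb nut from under an acrylic guard

## Robot

A 6-joint arm with a two-finger parallel gripper is mounted at the origin on the work surface. World frame = base frame: x ahead of the robot, y to its left, z up, the work surface at z = 0. Lengths are in m, angles in rad, forces in N, time in s.
With the tool pointing down it reaches from about 0.25 to 0.775 m from the base axis. Payload 4 kg.
Tool frame: the origin (TCP) lies at the very end of the fingers, on their centre line; the grasp point (between the pads) lies 19 mm behind it; z points along the fingers, y is the line along which they close (so a half turn about z gives the same grasp; the last joint's range is limited). The gripper opens to 94 mm and grips with 3 to 60 N. Pads are 16 mm wide; open, the fingers measure 119 mm over their backs; the gripper's body (75 mm by 177 mm) begins 78 mm behind the grasp point.
Start: joints at [-1.207, 0.087, 1.371, -0, 1.684, -0.103], TCP at [0.248, -0.491, 0.177] pointing down, gripper open.
Joint ranges: [-3.1, 3.1], [-0.76, 2.03], [0.27, 2.55], [-1.08, 4.22], [0.17, 2.65], [-2.57, 2.57]. Speed limits (rad/s): [2.79, 2.79, 3.14, 3.14, 3.14, 3.14].

## Interface

Orientations are given as a unit quaternion [w, x, y, z].
In Python, from bench import ctrl gives the robot as it stands.
- The arm moves only by the tool send_rows, never from a script. Its argument "series" is a list of rows, each a list of 7 numbers: the turn, a rotation vector about the tool's x, y, z in rad, then the shift along the tool's x, y, z in cm, then the closure, from -1 (fully open) to 1 (shut). In form: [[wx, wy, wz, x, y, z, hand], ...]. A call has 1 to 5 rows; each row shifts and turns the commanded pose from where the row before left it, along the tool's axes as they then stand; what a row does not reach is not made up. A row lasts 1/12 s, in which the tool goes at most 41.7 mm and 7.16 degrees, less where a joint would pass 70% of its speed; a pose out of reach is approached as far as the arm can. A call is refused whole if a number of a shift passes 4.17 or a number of a turn 0.125, either way. A call with a gripper value outside its range is refused whole. The fingers move at their own pace and stop on an object; "grip_force" is the grip in N (left out, the last holds). Time passes only in rows, so rows that do not move let the fingers close. It gives the time, the measured TCP pose, the force, the opening and the grip force at its end, in the units of the state.
- ctrl.sense(): the state, without advancing time (a new reading comes with each control period).
- ctrl.grab_frame(name): name is "side" or "top"; returns the picture (480x640x3 uint8, blue, green, red); there is no depth.
- ctrl.camera_model(name): a dict with "mtx" (3x3 intrinsics, pixels), "k1" (the pictures are not rectified: a ray, as slopes to the right and down, at radius r is drawn at 1 + k1 r^2 times it, then the intrinsics apply), "pose" (4x4, takes a point from camera to world coordinates). Camera axes: x right, y up, looking along -z (the intrinsics and any distortion apply to the point x, -y, -z); pixel columns grow to the right and rows downward; lengths in m; the calibration is good to about 2 mm. A picture is of the moment at which its call begins. camera_model takes no time and is no camera call.
- ctrl.job_done(): hands the job in; it is judged then, once.
Trained networks look in the newest picture that a camera, given by its name, has taken for a name from the list of things; names that differ only in an ending like _2 or _b are one class to them, and where a whole thing is asked for, a point or a joint stands for the part that bears it (a point fixed in the world has none). Each returns a list of dicts, best first, with "conf" (0 to 1); they miss things now and then, are a little off and sometimes report something else, mostly with a low value. They report only what shows in the picture. A call takes as long as a camera call. They do not tell look-alikes from the thing itself.
- ctrl.search_frame(camera, thing): "position" ([x, y, z] in m, in the coordinates of the camera as it stood for that picture, good to about 4 mm: the middle of the surface that is visible of it).
- ctrl.landmark_of(camera, thing): "position" ([x, y, z] in m, in the coordinates of the camera as it stood for that picture, good to about 4 mm: a listed point, or the origin of a listed thing).
The state is a dict: "time": time; "joints": joint angles; "qd": joint speeds; "joint_torque": joint torques, N m; "eef_pos": TCP position; "eef_rot": TCP orientation; "contact_force": force on the tool from outside, world axes, zero at the start; "ft_torque": the same for the moment, N m; "width": finger opening in m; "grasp_force": force on a finger pad.
Only numpy, scipy, OpenCV 4.12 (cv2) and the standard library are available. Lean on these libraries where they do the work, as an engineer would, in place of code of your own. Each camera call takes 0.05 s, during which the arm holds its last target. There are 200 camera calls.

## Task

A thumb nut has rolled under the acrylic guard. Take the flat L-shaped probe firmly by its handle, reach under the guard with it and draw the nut out at the front, clear of the guard, lay the probe back down flat on the open bench in front of the guard, and drop the nut into the low aluminium parts dish. Do not reach under for the nut with the fingers, do not push hard against the guard, and leave the dish and everything else where it stands.

Things in the scene. Friction and masses are not known exactly. Their poses are not given: they have to be found in the camera images.
- guard_mouth (a point): Clear acrylic guard box 260 mm deep, 360 wide, 200 tall, fixed on four feet over a sample stage. Point: on the bench below the middle of its front face; x points in under the guard, y left along the face, z up. The underside of its bottom plate (the low shelf) is 30 mm above the bench. Front feet, 22 mm across, stand at x = 20, y = +-165 mm: 308 mm free between them.
- guard_rail (a point): Middle of the fixed steel grab rail along the guard's front, 12 mm thick, 300 mm long in y, 130 mm above the bench, centre 34 mm in front of the face. Axes as guard_mouth. It keeps an upright gripper away from the face: lean the gripper back 30 to 50 degrees, fingers pointing forward and down, to work the probe below it.
- probe_grip (a point): Flat L-shaped probe, loose, 0.1 kg, lying flat, handle towards the robot. Point: where to grip, mid-handle, 35 mm above the probe's underside. x forward along the blade, y left, z up. Handle: straight grey bar 70 mm long, 16 wide in y (grip across y), 12 thick, rising backward at 45 degrees (towards -x, +z); it goes on 28 mm above this point and 42 mm below.
- probe_toe (a point): Middle of the rear (catching) edge of the probe's toe, 118 mm ahead and 26.5 mm left of probe_grip, 2 mm above the underside; same axes. Steel blade 4 mm thick: strip 16 mm wide on y = 0 of probe_grip, from 20 to 130 mm ahead of it; at its front end the toe, 12 mm deep in x, sticks out to the left only, to 45 mm left of the strip's centre line.
- nut_center (a point): The dropped steel thumb nut: a plain disc 24 mm across, 8 mm thick, about 22 g, lying flat under the guard's bottom plate, its centre 45 to 62 mm behind the front face and between 50 mm right and 100 mm left of the middle (y = -50 to +100 mm). This point is its centre, 4 mm above its underside. It slides freely on the bench.
- dish_in (a point): Parts dish: round open aluminium dish, loose, about 0.3 kg, 84 mm across at the foot and 96 mm at the rim, 34 mm tall, wall 4 mm. This point is the centre of its inner floor, 5 mm above the bench, z up.
- jar: bystander: small capped jar, 56 mm across, 75 mm tall, standing; origin centre of underside
- beaker: bystander: glass beaker, open, 68 mm across, 85 mm tall (not the parts dish); origin centre of underside
- puck: bystander: plain aluminium disc 40 mm across, 14 mm thick; origin centre of underside
- holder: bystander: aluminium sample plate 75 x 50 x 8 mm with a small dark disc on it; origin centre of underside
- slides: bystander: open white box 85 x 60 x 35 mm; origin centre of underside
- driver: bystander: screwdriver 140 mm long lying on the bench, along x
- mount: bystander: dark steel ring 52 mm across, 12 mm thick, lying on the bench; origin centre of underside
There are look-alikes about, which are no part of the job. Several things look just like the part that bears probe_grip: the one meant starts farthest to the robot's left. There is more than one size of the part that bears dish_in; the job needs the larger.

How it is judged:
By the outcome, as a careful person would: the job done as asked, in the order asked, and still so for the second after the job is handed in, with the robot touching nothing.
It also fails if it takes over 67 s, if anything falls off the work surface, if the arm or the gripper's body presses on something with over 40 N, if the wrist force passes 120 N, or if a joint passes its speed limit or range.

## Working session

There is one attempt and no reset: what is moved stays moved. The work goes in short steps, Python scripts to look and compute and a tool call to move; the robot and the scene stay as the last step left them, time stands still between calls to the robot, and variables do not carry over. Pictures are saved under pics/ and viewed, at most 10 in all, crops included, and the job is handed in when it is done.

Besides the shell and the picture viewer there is one more tool, called after ">>>" as name(argument=value, ...) on one line, values as JSON. send_rows: Moves the arm, as the interface text tells. Its arguments: {"type":"object","properties":{"series":{"type":"array"},"grip_force":{"type":"number"}},"required":["series"]}

```bash
mkdir -p pics; ls
cat > h.py <<'E'
import numpy as np, cv2
from bench import ctrl
from scipy.spatial.transform import Rotation as R
def w(cam,p):
    T=np.array(ctrl.camera_model(cam)["pose"]); return T[:3,:3]@np.array(p)+T[:3,3]
def ray(cam,u,v):
    m=ctrl.camera_model(cam); K=np.array(m["mtx"]); T=np.array(m["pose"])
    a,b=cv2.undistortPoints(np.array([[[u,v]]],float),K,np.array([m["k1"],0,0,0.]))[0,0]
    return T[:3,3],T[:3,:3]@np.array([a,-b,-1])
def onz(cam,u,v,z):
    o,d=ray(cam,u,v); return o+d*(z-o[2])/d[2]
def pix(cam,p):
    m=ctrl.camera_model(cam); K=np.array(m["mtx"]); T=np.array(m["pose"])
    q=T[:3,:3].T@(np.array(p)-T[:3,3]); a,b=q[0]/-q[2],-q[1]/-q[2]; s=1+m["k1"]*(a*a+b*b)
    return (K@np.array([a*s,b*s,1]))[:2]
def tri(c1,u1,c2,u2):
    o1,d1=ray(c1,*u1);o2,d2=ray(c2,*u2)
    t=np.linalg.lstsq(np.c_[d1,-d2],o2-o1,rcond=None)[0]
    a,b=o1+t[0]*d1,o2+t[1]*d2; return (a+b)/2,np.linalg.norm(a-b)
E
python3 - <<'E'
from h import *
np.set_printoptions(precision=3,suppress=True)
for c in("side","top"):
    cv2.imwrite(f"pics/{c}1.png",ctrl.grab_frame(c))
    for t in "guard_mouth guard_rail probe_grip probe_toe nut_center dish_in".split():
        for d in ctrl.landmark_of(c,t): 
            p=w(c,d["position"]);print(c,t,round(d["conf"],2),p,pix(c,p).round())
    print(np.array(ctrl.camera_model(c)["pose"]))
print(ctrl.sense())
E
```

```text
pics
side guard_mouth 0.68 [ 0.563 -0.418  0.001] [346. 161.]
side guard_rail 0.88 [0.605 0.009 0.13 ] [301. 220.]
side probe_grip 0.79 [ 0.364 -0.14   0.036] [391. 220.]
side probe_grip 0.63 [0.429 0.247 0.033] [344. 320.]
side probe_toe 0.72 [ 0.531  0.306 -0.002] [301. 339.]
side probe_toe 0.57 [ 0.242 -0.156  0.001] [430. 230.]
side dish_in 0.91 [ 0.476 -0.151  0.003] [355. 219.]
side dish_in 0.88 [ 0.463 -0.292  0.005] [368. 189.]
[[-0.974  0.166 -0.152  0.278]
 [-0.224 -0.722  0.654  1.072]
 [-0.001  0.672  0.741  1.293]
 [ 0.     0.     0.     1.   ]]
top guard_mouth 0.69 [ 0.643  0.005 -0.001] [340. 187.]
top guard_rail 0.88 [0.607 0.012 0.131] [337. 191.]
top guard_rail 0.16 [ 0.44   0.417 -0.007] [162. 268.]
top probe_grip 0.88 [ 0.372 -0.137  0.037] [402. 306.]
top probe_grip 0.8 [0.427 0.248 0.037] [229. 276.]
top probe_toe 0.83 [ 0.244 -0.151 -0.001] [405. 363.]
top probe_toe 0.71 [0.534 0.306 0.001] [210. 229.]
top dish_in 0.83 [ 0.476 -0.149  0.005] [406. 260.]
top dish_in 0.8 [ 0.466 -0.293  0.004] [469. 266.]
top dish_in 0.63 [0.608 0.01  0.13 ] [338. 191.]
[[ 0.031  0.994 -0.109  0.396]
 [-0.999  0.027 -0.032  0.008]
 [-0.029  0.11   0.993  1.191]
 [ 0.     0.     0.     1.   ]]
{'time': 0.7, 'joints': array([-1.207,  0.087,  1.371,  0.   ,  1.684, -0.103]), 'qd': array([-0.002,  0.002, -0.001,  0.   ,  0.001,  0.001]), 'joint_torque': array([  0.001, -33.99 , -30.252,   0.072,   0.023,   0.   ]), 'eef_pos': array([ 0.248, -0.491,  0.177]), 'eef_rot': array([0.   , 0.973, 0.231, 0.   ]), 'contact_force': array([ 0.157,  0.018, -0.106]), 'ft_torque': array([ 0.018,  0.014, -0.01 ]), 'grasp_force': 0.0, 'width': 0.0938983999585658}
```

View pics/top1.png

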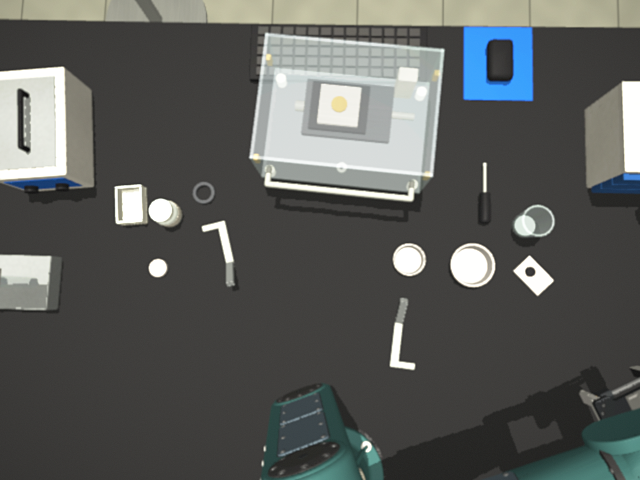

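View pics/side1.png

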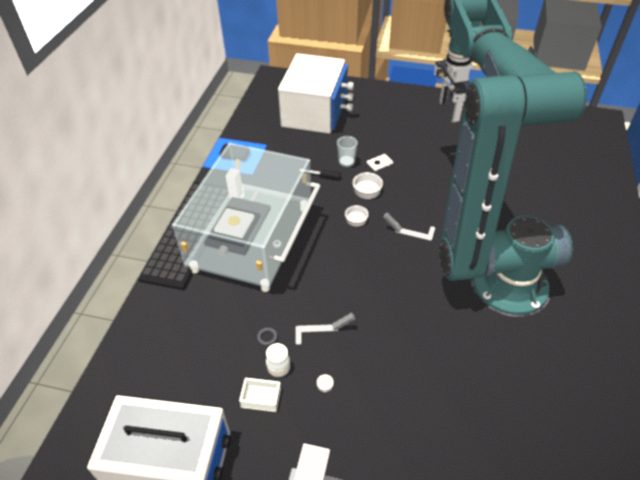

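Probe candidates: left probe, handle top(230,275); right probe, handle top(402,308) — the left one is meant. Dish candidates: large at top(472,265), small at top(409,260), beaker at (535,222) – the large one is meant. The nut may be at top(341,167) / side(277,243). I'll check these in one close crop.

Run:
```python
from h import *
np.set_printoptions(precision=3,suppress=True)
a=cv2.imread("pics/top1.png");b=cv2.imread("pics/side1.png")
c=cv2.resize(a[150:295,195:445],(800,464),interpolation=cv2.INTER_CUBIC)[:300]
c1=cv2.resize(a[155:205,250:420],(800,235),interpolation=cv2.INTER_CUBIC)
d=cv2.resize(b[180:300,175:335],(400,300),interpolation=cv2.INTER_CUBIC)
e=cv2.resize(a[215:295,195:302],(400,300),interpolation=cv2.INTER_CUBIC)
cv2.imwrite("pics/crop.png",np.vstack([c1,np.hstack([d,e])]))
print(tri("top",(341,167),"side",(277,243)),onz("top",341,167,.004),onz("side",277,243,.004))
for c in("top","side"):
  for t in("nut_center","guard_mouth"):
    for q in ctrl.search_frame(c,t): print(c,t,q["conf"],w(c,q["position"]))
```

```text
(array([0.688, 0.005, 0.007]), np.float64(0.0025141589797357173)) [0.69  0.005 0.004] [0.687 0.002 0.004]
top guard_mouth 0.82 [ 0.743 -0.009  0.203]
side guard_mouth 0.97 [0.746 0.07  0.2  ]
side guard_mouth 0.28 [ 0.558 -0.4    0.063]
```

View pics/crop.png

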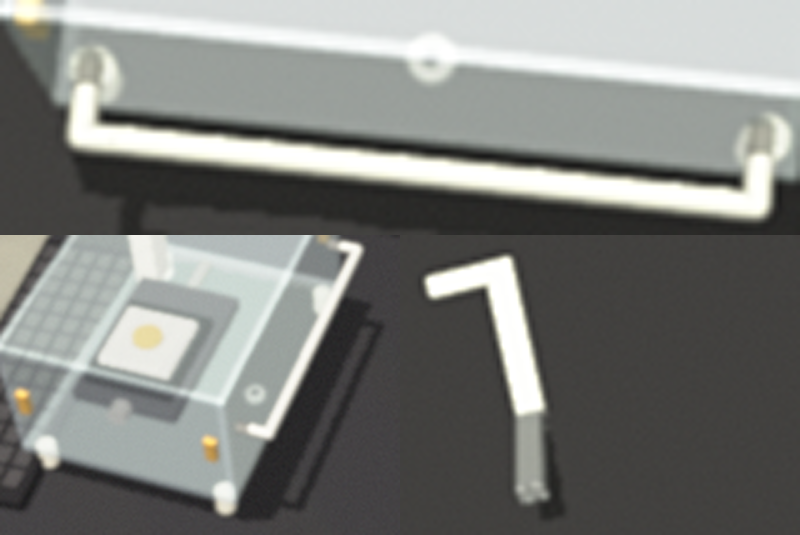

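The crop confirms the left L-probe, with its toe to the left and grey handle towards the robot. The ring-like disc at top(341,167) / side(277,243) triangulates to bench height, 45 mm behind the face, so it is the nut. Next I measure the headings of the guard and probe.

```bash
cat >> h.py <<'E'
np.set_printoptions(precision=3,suppress=True)
def tool(yaw,lean,flip=1):
    c,s=np.cos(yaw),np.sin(yaw); z=np.array([np.sin(lean)*c,np.sin(lean)*s,-np.cos(lean)])
    y=flip*np.array([s,-c,0]); return np.c_[np.cross(y,z),y,z]
def plan(p,Rt,n=None,p0=None,R0=None):
    s=ctrl.sense(); p0=s["eef_pos"] if p0 is None else p0
    q=s["eef_rot"]; R0=R.from_quat([q[1],q[2],q[3],q[0]]).as_matrix() if R0 is None else R0
    om=R.from_matrix(R0.T@Rt).as_rotvec(); d=np.array(p)-p0
    n=n or int(max(np.ceil(np.abs(om).max()/.12),np.ceil(np.linalg.norm(d)/.04),1))
    Rc=R0
    print("t",s["time"],"d",d,"om",om,"n",n)
    for i in range(n):
        print(np.r_[om/n,100*Rc.T@d/n].round(3).tolist()); Rc=Rc@R.from_rotvec(om/n).as_matrix()
    return Rc
E
python3 - <<'E'
from h import *
a=cv2.imread("pics/top1.png")
g=cv2.cvtColor(a,cv2.COLOR_BGR2GRAY); m=(g>140).astype(np.uint8)
n,l,st,ce=cv2.connectedComponentsWithStats(m)
i=l[255,229] or l[245,228]; print(st[i],ce[i])
ys,xs=np.nonzero(l==i)
W=np.array([onz("top",x,y,.004)[:2] for x,y in zip(xs,ys)])
# fit model L: strip 20..130 x +-8, toe 118..130 x 8..45 by area overlap
from scipy.optimize import minimize
def cost(v):
    c,s=np.cos(v[2]),np.sin(v[2]); u=(W-v[:2])@np.array([[c,-s],[s,c]])
    def sd(x0,x1,y0,y1):
        q=np.c_[np.maximum(x0-u[:,0],u[:,0]-x1),np.maximum(y0-u[:,1],u[:,1]-y1)]; return q.max(1)
    return np.sum(np.maximum(np.minimum(sd(.02,.13,-.008,.008),sd(.118,.13,-.008,.045)),-.004)**2*1e6)
r=min((minimize(cost,[.428,.248,y],method="Nelder-Mead") for y in(.2,.28,.36)),key=lambda r:r.fun);print(r.x,np.degrees(r.x[2]),r.fun,len(W))
for c,v in (("top",((268,184),(410,198.6))),):
    A,B=[onz(c,*q,.13) for q in v]; d=A-B; print("rail",A,B,(A+B)/2,np.degrees(np.arctan2(-d[0],d[1])))
# rail ridge fit
pts=[]
for x in range(285,395,5):
    col=g[180:205,x].astype(float); k=np.argmax(col); wt=np.where(col>200,col-200,0); pts.append((x,180+(wt*np.arange(25)).sum()/wt.sum()))
P=np.array([onz("top",*q,.13)[:2] for q in pts]); f=np.polyfit(P[:,1],P[:,0],1); print("railfit",f,np.degrees(-np.arctan(f[0])),np.std(np.polyval(f,P[:,1])-P[:,0]))
# which x minimises: nut refine
print("side223,249",onz("side",223,249,.004), pix("top",onz("side",223,249,.004)))
print(tri("top",(338,191),"side",(301,220)))
E
```

```text
[202 221  32  65 599] [223.125 246.137]
[0.409 0.265 0.018] 1.0360806609262585 26487.394866386752 599
rail [0.618 0.157 0.13 ] [ 0.595 -0.14   0.13 ] [0.607 0.009 0.13 ] -4.532804068369453
railfit [0.081 0.607] -4.621498241081632 0.00015036365641405892
side223,249 [0.838 0.061 0.004] [318.827 105.375]
(array([0.606, 0.01 , 0.132]), np.float64(0.0015696230245861242))
```

```bash
cat > fit.py <<'E'
from h import *
from scipy.optimize import minimize
from scipy.spatial import cKDTree
X,Y=np.meshgrid(np.arange(.0205,.13,.001),np.arange(-.0075,.045,.001)); k=(abs(Y)<.008)|(X>.118); M=np.c_[X[k],Y[k]]
def fit(img,seed,v0,th=185):
    g=cv2.cvtColor(img,cv2.COLOR_BGR2GRAY); n,l=cv2.connectedComponents((g>th).astype(np.uint8)); i=l[seed[1],seed[0]]
    ys,xs=np.nonzero(l==i); W=np.array([onz("top",x,y,.004)[:2] for x,y in zip(xs,ys)]); tw=cKDTree(W)
    def cost(v):
        c,s=np.cos(v[2]),np.sin(v[2]); P=M@np.array([[c,s],[-s,c]])+v[:2]
        return 1e6*(np.mean(tw.query(P)[0]**2)+np.mean(cKDTree(P).query(W)[0]**2))
    r=minimize(cost,v0,method="Nelder-Mead",options=dict(initial_simplex=np.array(v0)+np.array([[0,0,0],[.01,0,0],[0,.01,0],[0,0,.1]])))
    return r.x,r.fun,len(W)
E
python3 - <<'E'
from fit import *
a=cv2.imread("pics/top1.png"); v,f,n=fit(a,(226,245),[.428,.248,.28]); print(v,np.degrees(v[2]),f,n)
G=tool(v[2],np.radians(45)); g=np.array([v[0],v[1],.036]); p=g+.019*G[:,2]
pre=p-.10*G[:,2]
print(g,p,pre); 
# high via
s=ctrl.sense(); via=pre
Rc=plan(via,G)
E
```

```text
[0.433 0.246 0.315] 18.04202543691698 3.840633831326494 418
[0.433 0.246 0.036] [0.446 0.25  0.023] [0.379 0.228 0.093]
t 0.9 d [ 0.131  0.719 -0.084] om [-0.06   0.784  0.144] n 19
[-0.003, 0.041, 0.008, 2.319, -3.07, 0.439]
[-0.003, 0.041, 0.008, 2.276, -3.089, 0.524]
[-0.003, 0.041, 0.008, 2.229, -3.108, 0.608]
[-0.003, 0.041, 0.008, 2.178, -3.126, 0.689]
[-0.003, 0.041, 0.008, 2.125, -3.145, 0.768]
[-0.003, 0.041, 0.008, 2.067, -3.163, 0.844]
[-0.003, 0.041, 0.008, 2.007, -3.182, 0.918]
[-0.003, 0.041, 0.008, 1.943, -3.2, 0.99]
[-0.003, 0.041, 0.008, 1.877, -3.217, 1.059]
[-0.003, 0.041, 0.008, 1.807, -3.235, 1.125]
[-0.003, 0.041, 0.008, 1.735, -3.252, 1.188]
[-0.003, 0.041, 0.008, 1.66, -3.268, 1.247]
[-0.003, 0.041, 0.008, 1.583, -3.285, 1.304]
[-0.003, 0.041, 0.008, 1.503, -3.301, 1.357]
[-0.003, 0.041, 0.008, 1.421, -3.316, 1.407]
[-0.003, 0.041, 0.008, 1.336, -3.331, 1.454]
[-0.003, 0.041, 0.008, 1.25, -3.345, 1.497]
[-0.003, 0.041, 0.008, 1.162, -3.359, 1.536]
[-0.003, 0.041, 0.008, 1.073, -3.373, 1.571]
```

>>> send_rows(series=[[0,0.04,0.008,2.3,-3.1,0.2,-1],[0,0.04,0.008,2.25,-3.1,0.3,-1],[0,0.04,0.008,2.2,-3.1,0.3,-1],[0,0.04,0.008,2.2,-3.1,0.4,-1],[0,0.04,0.008,2.1,-3.15,0.5,-1]])

```text
time: 1.32
eef_pos: [0.2805, -0.301, 0.1687]
eef_rot: [-0.023, 0.972, 0.21, 0.098]
contact_force: [-0.4, 0.0, -0.4]
width: 0.0943
grasp_force: 0.0
```

>>> send_rows(series=[[0,0.04,0.008,2.1,-3.2,0.7,-1],[0,0.04,0.008,2.0,-3.2,0.8,-1],[0,0.04,0.008,1.95,-3.2,0.9,-1],[0,0.04,0.008,1.9,-3.2,1.0,-1],[0,0.04,0.008,1.8,-3.2,1.1,-1]])

```text
time: 1.73
eef_pos: [0.3138, -0.1117, 0.1536]
eef_rot: [-0.046, 0.962, 0.187, 0.194]
contact_force: [1.0, 0.8, 1.3]
width: 0.0938
grasp_force: 0.0
```

>>> send_rows(series=[[0,0.04,0.008,1.7,-3.25,1.2,-1],[0,0.04,0.008,1.65,-3.3,1.2,-1],[0,0.04,0.008,1.6,-3.3,1.3,-1],[0,0.04,0.008,1.5,-3.3,1.3,-1]])

```text
time: 2.07
eef_pos: [0.3744, 0.024, 0.1387]
eef_rot: [-0.075, 0.949, 0.17, 0.256]
contact_force: [1.1, 0.1, 0.4]
width: 0.0938
grasp_force: 0.0
```

Run:
```python
from h import *
cv2.imwrite("pics/x.png",ctrl.grab_frame("top")); v=[.432,.2465,np.radians(17.4)]
G=tool(v[2],np.radians(45)); p=np.r_[v[:2],.036]+.019*G[:,2]
print(ctrl.sense()["joints"],ctrl.sense()["eef_pos"])
plan(p-.09*G[:,2],G)
```

```text
[-0.556 -0.757  2.161  0.468  1.457  0.655] [0.374 0.034 0.138]
t 2.1167 d [ 0.01   0.197 -0.052] om [-0.101  0.247  0.03 ] n 6
[-0.017, 0.041, 0.005, 0.666, -2.922, 1.618]
[-0.017, 0.041, 0.005, 0.585, -2.952, 1.594]
[-0.017, 0.041, 0.005, 0.505, -2.982, 1.567]
[-0.017, 0.041, 0.005, 0.427, -3.01, 1.536]
[-0.017, 0.041, 0.005, 0.349, -3.038, 1.501]
[-0.017, 0.041, 0.005, 0.272, -3.064, 1.462]
```

Run:
```python
from h import *
v=[.432,.2465,np.radians(17.4)]
G=tool(v[2],np.radians(40)); p=np.r_[v[:2],.036]+.019*G[:,2]
plan(p+[0,0,.075],G)
```

```text
t 2.1167 d [ 0.07   0.216 -0.042] om [-0.099  0.16   0.035] n 6
[-0.017, 0.027, 0.006, 1.645, -2.844, 2.0]
[-0.017, 0.027, 0.006, 1.576, -2.886, 1.996]
[-0.017, 0.027, 0.006, 1.506, -2.928, 1.989]
[-0.017, 0.027, 0.006, 1.436, -2.969, 1.98]
[-0.017, 0.027, 0.006, 1.366, -3.01, 1.967]
[-0.017, 0.027, 0.006, 1.297, -3.05, 1.953]
```

>>> send_rows(series=[[-0.017,0.027,0.006,1.65,-2.85,2.0,-1],[-0.017,0.027,0.006,1.6,-2.9,2.0,-1],[-0.017,0.027,0.006,1.5,-2.95,2.0,-1],[-0.017,0.027,0.006,1.45,-2.95,2.0,-1],[-0.017,0.027,0.006,1.35,-3.0,1.95,-1]])

```text
time: 2.53
eef_pos: [0.4315, 0.1774, 0.1063]
eef_rot: [-0.051, 0.937, 0.144, 0.314]
contact_force: [0.6, -1.9, 0.3]
width: 0.094
grasp_force: 0.0
```

>>> send_rows(series=[[-0.017,0.027,0.006,1.3,-3.05,1.95,-1],[0,0,0,0,0,0,-1],[0,0,0,0,0,0,-1]])

```text
time: 2.78
eef_pos: [0.4394, 0.2071, 0.0971]
eef_rot: [-0.046, 0.935, 0.142, 0.32]
contact_force: [-0.6, -0.2, 0.2]
width: 0.0938
grasp_force: 0.0
```

Run:
```python
from h import *
v=[.432,.2465,np.radians(17.4)]
G=tool(v[2],np.radians(40)); p=np.r_[v[:2],.036]+.019*G[:,2]
print(ctrl.sense()["joints"])
im=ctrl.grab_frame("top"); s=ctrl.grab_frame("side")
plan(p,G)
o=np.hstack([cv2.resize(im[180:320,140:320],(400,311)),cv2.resize(s[240:380,240:420],(400,311))])
cv2.imwrite("pics/pre.png",o)
```

```text
[ 0.351 -0.563  2.204 -0.046  0.843  1.639]
t 2.8833 d [ 0.002  0.046 -0.077] om [ 0.01   0.036 -0.007] n 3
[0.003, 0.012, -0.002, -1.175, -1.466, 2.346]
[0.003, 0.012, -0.002, -1.2, -1.461, 2.337]
[0.003, 0.012, -0.002, -1.224, -1.456, 2.327]
```

View pics/pre.png

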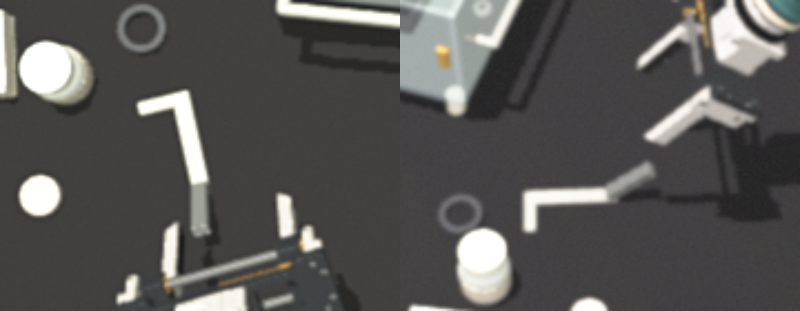

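Left: probe handle at crop(200,205), with open fingers at (172,250) and (285,215), so the gripper has to go 46 mm further left before descending.

>>> send_rows(series=[[0.005,0.018,-0.003,0.6,-2.15,0.5,-1],[0.005,0.018,-0.003,0.6,-2.15,0.5,-1],[0,0,0,-1.6,0,2.0,-1],[0,0,0,0,0,0,-1],[0,0,0,0,0,0,-1]])

```text
time: 3.3
eef_pos: [0.4445, 0.2474, 0.0713]
eef_rot: [-0.051, 0.93, 0.14, 0.337]
contact_force: [0.2, -0.2, 0.5]
width: 0.0938
grasp_force: 0.0
```

Run:
```python
from h import *
v=[.432,.2465,np.radians(17.4)]
G=tool(v[2],np.radians(40)); p=np.r_[v[:2],.036]+.019*G[:,2]
plan(p,G)
```

```text
t 3.3 d [-0.001  0.003 -0.05 ] om [ 0.004  0.002 -0.004] n 2
[0.002, 0.001, -0.002, -1.598, -0.144, 1.913]
[0.002, 0.001, -0.002, -1.6, -0.144, 1.912]
```

>>> send_rows(series=[[0,0,0,-1.6,-0.1,1.9,-1],[0,0,0,-1.6,-0.1,1.9,-1],[0,0,0,0,0,0,-1],[0,0,0,0,0,0,-1]])

```text
time: 3.63
eef_pos: [0.4442, 0.2505, 0.0228]
eef_rot: [-0.051, 0.929, 0.14, 0.338]
contact_force: [-0.0, -0.1, 0.3]
width: 0.0942
grasp_force: 0.0
```

>>> send_rows(series=[[0,0,0,0,0,0,1],[0,0,0,0,0,0,1],[0,0,0,0,0,0,1],[0,0,0,0,0,0,1],[0,0,0,0,0,0,1]], grip_force=45)

```text
time: 4.05
eef_pos: [0.4442, 0.2527, 0.024]
eef_rot: [-0.052, 0.929, 0.142, 0.339]
contact_force: [0.2, 0.2, -0.7]
width: 0.0639
grasp_force: 0.0
```

>>> send_rows(series=[[0,0,0,0,0,0,1],[0,0,0,0,0,0,1],[0,0,0,0,0,0,1],[0,0,0,0,0,0,1],[0,0,0,0,0,0,1]])

```text
time: 4.47
eef_pos: [0.4436, 0.2524, 0.0227]
eef_rot: [-0.052, 0.929, 0.142, 0.338]
contact_force: [-0.4, 0.2, -0.1]
width: 0.0308
grasp_force: 0.0
```

>>> send_rows(series=[[0,0,0,0,0,0,1],[0,0,0,0,0,0,1],[0,0,0,0,0,0,1],[0,0,0,0,0,0,1],[0,0,0,0,0,0,1]])

```text
time: 4.88
eef_pos: [0.4437, 0.2524, 0.0228]
eef_rot: [-0.052, 0.929, 0.142, 0.338]
contact_force: [0.5, 1.3, -0.4]
width: 0.0153
grasp_force: 44.9
```

Run:
```python
from fit import *
s=ctrl.sense(); print(s["eef_pos"],s["width"],s["grasp_force"],s["contact_force"],s["joints"])
im=ctrl.grab_frame("top"); cv2.imwrite("pics/g.png",im); v,f,n=fit(im,(223,240),[.432,.2465,.3]); print(v,np.degrees(v[2]),f,n)
```

```text
[0.444 0.252 0.023] 0.015315809491238223 44.924628138542175 [ 0.514  1.311 -0.446] [ 0.499 -0.39   2.285 -0.233  0.57   1.919]
[0.433 0.245 0.329] 18.84700473202342 3.84230490043201 426
```

```bash
cat >> h.py <<'E'
M=np.array([.641,.007]); PSI=np.radians(-4.6); LE=np.radians(40)
def gw(gx,gy): c,s=np.cos(PSI),np.sin(PSI); return M+np.array([c*gx-s*gy,s*gx+c*gy])
def wg(p): c,s=np.cos(PSI),np.sin(PSI); d=np.array(p)[:2]-M; return np.array([c*d[0]+s*d[1],-s*d[0]+c*d[1]])
def tcp(gx,gy,z): # grip in guard frame -> tcp
    return np.r_[gw(gx+.0122,gy),z]
def euler():
    q=ctrl.sense()["eef_rot"]; m=R.from_quat([q[1],q[2],q[3],q[0]]).as_matrix(); z=m[:,2]
    return "yaw,lean,roll",np.degrees([np.arctan2(-m[0,1]*-1,-m[1,1]),np.arccos(-z[2]),np.arcsin(m[2,1])])
E
python3 - <<'E'
from h import *
print(euler(), wg([.688,.004]))
s=ctrl.sense(); q=s["eef_rot"]; R0=R.from_quat([q[1],q[2],q[3],q[0]]).as_matrix()
# keep the grasp's tilt: rotate about world z only
y0=np.arctan2(R0[0,1],-R0[1,1]); G=R.from_euler("z",PSI-y0).as_matrix()@R0
lift=s["eef_pos"]+[0,0,.045]
plan(lift,R0,2)
plan(tcp(-.148,-.066,.068),G,None,lift,R0)
E
```

```text
('yaw,lean,roll', array([17.358, 40.034, -0.052])) [0.047 0.001]
t 4.9333 d [0.    0.    0.045] om [0. 0. 0.] n 2
[0.0, 0.0, 0.0, 1.447, -0.002, -1.723]
[0.0, 0.0, 0.0, 1.447, -0.002, -1.723]
t 4.9333 d [ 0.057 -0.3    0.   ] om [-0.247  0.     0.293] n 8
[-0.031, 0.0, 0.037, -0.335, 3.794, -0.29]
[-0.031, 0.0, 0.037, -0.196, 3.811, -0.173]
[-0.031, 0.0, 0.037, -0.056, 3.819, -0.055]
[-0.031, 0.0, 0.037, 0.084, 3.818, 0.062]
[-0.031, 0.0, 0.037, 0.224, 3.809, 0.18]
[-0.031, 0.0, 0.037, 0.363, 3.791, 0.297]
[-0.031, 0.0, 0.037, 0.502, 3.764, 0.413]
[-0.031, 0.0, 0.037, 0.639, 3.729, 0.529]
```

>>> send_rows(series=[[0,0,0,0.96,0,-1.15,1],[0,0,0,0.96,0,-1.15,1],[0,0,0,0.96,0,-1.15,1]])

```text
time: 5.18
eef_pos: [0.4427, 0.2518, 0.067]
eef_rot: [-0.052, 0.929, 0.142, 0.337]
contact_force: [0.4, 0.8, -0.7]
width: 0.0152
grasp_force: 44.9
```

>>> send_rows(series=[[-0.0247,0,0.0293,-0.27,3.03,-0.23,1],[-0.0247,0,0.0293,-0.19,3.04,-0.16,1],[-0.0247,0,0.0293,-0.1,3.05,-0.09,1],[-0.0247,0,0.0293,0,3.05,0,1],[-0.0247,0,0.0293,0.06,3.05,0.05,1]])

```text
time: 5.6
eef_pos: [0.4708, 0.1012, 0.0672]
eef_rot: [-0.019, 0.938, 0.052, 0.341]
contact_force: [1.0, 0.0, -1.2]
width: 0.0156
grasp_force: 44.9
```

>>> send_rows(series=[[-0.0247,0,0.0293,0.12,3.05,0.1,1],[-0.0247,0,0.0293,0.2,3.05,0.17,1],[-0.0247,0,0.0293,0.3,3.03,0.25,1],[-0.0247,0,0.0293,0.4,3.02,0.33,1],[-0.0247,0,0.0293,0.5,2.98,0.4,1]])

```text
time: 6.02
eef_pos: [0.4957, -0.0501, 0.0673]
eef_rot: [0.014, 0.939, -0.039, 0.342]
contact_force: [0.2, -0.3, -0.3]
width: 0.0153
grasp_force: 44.9
```

>>> send_rows(series=[[0,0,0,0,0,0,1],[0,0,0,0,0,0,1],[0,0,0,0,0,0,1]])

```text
time: 6.27
eef_pos: [0.4956, -0.048, 0.067]
eef_rot: [0.013, 0.939, -0.038, 0.341]
contact_force: [0.7, 0.7, -1.7]
width: 0.0159
grasp_force: 44.9
```

Run:
```python
from h import *
print(euler(),ctrl.sense()["joints"]); G=tool(PSI,LE)
im=ctrl.grab_frame("top"); s=ctrl.grab_frame("side")
for c in("top","side"):
    for t in("probe_toe","nut_center"):
        for d in ctrl.landmark_of(c,t): p=w(c,d["position"]); print(c,t,d["conf"],p,wg(p))
plan(tcp(-.148,-.066,.0255),G)
t=ctrl.sense()["eef_pos"]; print("nominal toe", t[:2]-gw(.0122,0)+gw(.118,.0265), t)
o=np.hstack([cv2.resize(im[130:330,250:450],(400,400)),cv2.resize(s[150:300,200:350],(400,400))])
cv2.imwrite("pics/A.png",o)
```

```text
('yaw,lean,roll', array([-4.584, 39.924, -0.052])) [-0.338 -0.533  2.269  0.246  0.741  1.189]
top probe_toe 0.62 [ 0.6   -0.031  0.047] [-0.038 -0.041]
top probe_toe 0.56 [ 0.244 -0.148  0.002] [-0.384 -0.187]
side probe_toe 0.87 [ 0.244 -0.156  0.002] [-0.383 -0.195]
side probe_toe 0.69 [ 0.6   -0.032  0.041] [-0.038 -0.042]
t 6.5667 d [ 0.004 -0.001 -0.042] om [-0.002 -0.     0.001] n 2
[-0.001, -0.0, 0.001, -1.201, 0.012, 1.753]
[-0.001, -0.0, 0.001, -1.201, 0.011, 1.753]
nominal toe [ 0.604 -0.029] [ 0.496 -0.047  0.068]
```

View pics/A.png

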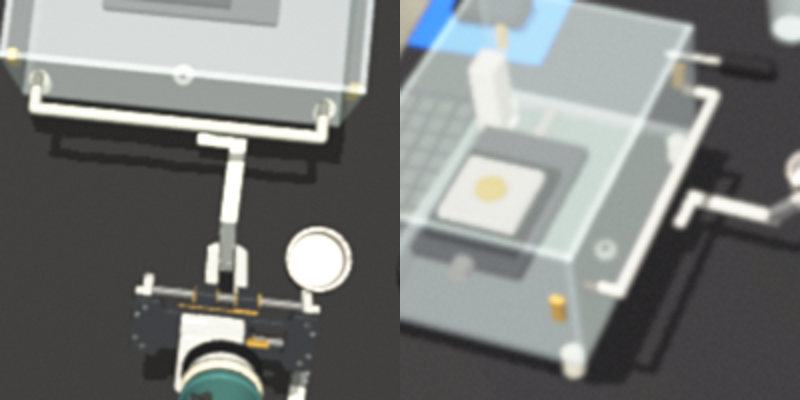

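The probe is held level, with its toe at crop-left(222,140). The nut ring is at (183,75), and the small dish is clear of the tool. I lower it and reach in.

>>> send_rows(series=[[0,0,0,-1.24,0,1.8,1],[0,0,0,-1.24,0,1.8,1],[0,0,0,0,0,0,1],[0,0,0,0,0,0,1]])

```text
time: 6.9
eef_pos: [0.4999, -0.0481, 0.0235]
eef_rot: [0.013, 0.939, -0.038, 0.341]
contact_force: [-0.2, 0.5, -1.8]
width: 0.0156
grasp_force: 45.0
```

>>> send_rows(series=[[0,0,0,1.5,0,1.26,1],[0,0,0,1.5,0,1.26,1],[0,0,0,1.5,0,1.26,1],[0,0,0,0,0,0,1],[0,0,0,0,0,0,1]])

```text
time: 7.32
eef_pos: [0.5596, -0.0532, 0.0252]
eef_rot: [0.013, 0.939, -0.037, 0.342]
contact_force: [0.3, 0.4, -1.3]
width: 0.0155
grasp_force: 45.0
```

Run:
```python
from h import *
print(euler(),ctrl.sense()["joints"],ctrl.sense()["eef_pos"],ctrl.sense()["contact_force"]); G=tool(PSI,LE)
plan(tcp(-.046,-.066,.0243),G)
```

```text
('yaw,lean,roll', array([-4.539, 40.025, -0.02 ])) [-0.286 -0.269  2.199  0.26   0.539  1.187] [ 0.56  -0.053  0.025] [ 0.344  0.442 -1.265]
t 7.3167 d [ 0.042 -0.003 -0.001] om [-0.001 -0.     0.001] n 2
[-0.0, -0.0, 0.0, 1.597, -0.024, 1.402]
[-0.0, -0.0, 0.0, 1.598, -0.025, 1.402]
```

>>> send_rows(series=[[0,0,0,1.07,0,0.93,1],[0,0,0,1.07,0,0.93,1],[0,0,0,1.07,0,0.93,1],[0,0,0,0,0,0,1],[0,0,0,0,0,0,1]])

```text
time: 7.73
eef_pos: [0.6007, -0.0566, 0.0237]
eef_rot: [0.013, 0.939, -0.038, 0.342]
contact_force: [-0.2, -0.2, -1.1]
width: 0.0152
grasp_force: 45.0
```

Run:
```python
from h import *
s=ctrl.sense();print(euler(),s["joints"],s["eef_pos"],s["contact_force"]); G=tool(PSI,LE)
im=ctrl.grab_frame("top"); s=ctrl.grab_frame("side")
plan(tcp(-.046,-.026,.0243),G)
t=gw(*(wg(ctrl.sense()["eef_pos"])+[.1058,.0265])); print("toe",t,pix("top",np.r_[t,.005]),pix("side",np.r_[t,.005]))
o=np.hstack([cv2.resize(im[140:240,290:390],(400,400),interpolation=cv2.INTER_CUBIC),cv2.resize(s[190:290,230:330],(400,400),interpolation=cv2.INTER_CUBIC)])
cv2.imwrite("pics/B.png",o)
```

```text
('yaw,lean,roll', array([-4.571, 39.979, -0.026])) [-0.262 -0.156  2.114  0.243  0.507  1.218] [ 0.601 -0.057  0.024] [-0.241 -0.2   -1.14 ]
t 7.8333 d [0.005 0.04  0.001] om [-0.001  0.001 -0.   ] n 2
[-0.0, 0.0, -0.0, 0.108, -2.032, 0.023]
[-0.0, 0.0, -0.0, 0.108, -2.032, 0.022]
toe [ 0.708 -0.039] [359.719 159.767] [274.37  231.904]
```

View pics/B.png

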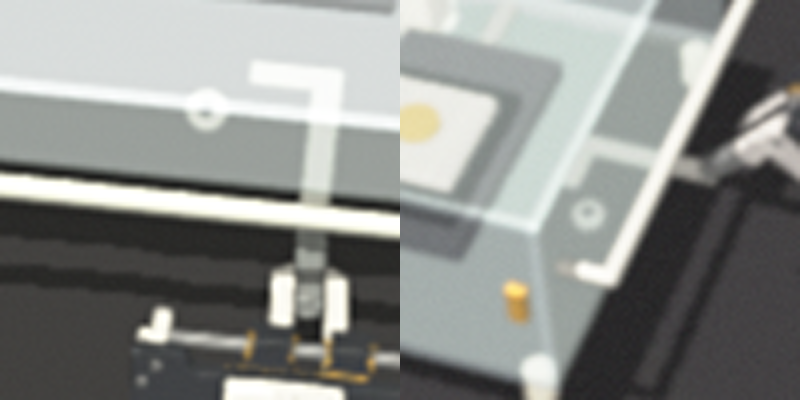

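Under the guard the toe's rear edge is at crop y≈87, just past the nut's far edge at y≈88, with 12 mm lateral clearance. I'll go 6 mm deeper, then 40 mm left behind the nut.

>>> send_rows(series=[[0,0,0,0.52,0,0.4,1],[0,0,0,0,0,0,1],[0,0,0,0,-1.3,0,1],[0,0,0,0,-1.3,0,1],[0,0,0,0,-1.3,0,1]])

```text
time: 8.25
eef_pos: [0.6109, -0.0184, 0.024]
eef_rot: [0.014, 0.939, -0.038, 0.342]
contact_force: [0.4, -0.3, -0.9]
width: 0.0158
grasp_force: 45.0
```

>>> send_rows(series=[[0,0,0,0,0,0,1],[0,0,0,0,0,0,1]])

```text
time: 8.42
eef_pos: [0.6109, -0.018, 0.0239]
eef_rot: [0.013, 0.939, -0.037, 0.342]
contact_force: [0.1, -0.4, -0.7]
width: 0.0152
grasp_force: 45.0
```

Run:
```python
from h import *
s=ctrl.sense();print(euler(),s["joints"],s["eef_pos"],s["contact_force"]); G=tool(PSI,LE)
im=ctrl.grab_frame("top"); s=ctrl.grab_frame("side")
for n,g in(("half",-.12),("end",-.225)): plan(tcp(g,-.026,.024),G,7)
o=np.hstack([cv2.resize(im[140:240,290:390],(400,400),interpolation=cv2.INTER_CUBIC),cv2.resize(s[190:290,230:330],(400,400),interpolation=cv2.INTER_CUBIC)])
cv2.imwrite("pics/C.png",o)
```

```text
('yaw,lean,roll', array([-4.509, 40.023, -0.002])) [-0.151 -0.136  2.096  0.1    0.486  1.427] [ 0.611 -0.018  0.024] [ 0.128 -0.412 -0.67 ]
t 8.5167 d [-0.08   0.009  0.   ] om [-0. -0. -0.] n 7
[-0.0, -0.0, -0.0, -0.874, -0.031, -0.735]
[-0.0, -0.0, -0.0, -0.874, -0.031, -0.735]
[-0.0, -0.0, -0.0, -0.874, -0.031, -0.735]
[-0.0, -0.0, -0.0, -0.874, -0.031, -0.735]
[-0.0, -0.0, -0.0, -0.874, -0.031, -0.735]
[-0.0, -0.0, -0.0, -0.874, -0.031, -0.735]
[-0.0, -0.0, -0.0, -0.874, -0.031, -0.735]
t 8.5167 d [-0.184  0.017  0.   ] om [-0. -0. -0.] n 7
[-0.0, -0.0, -0.0, -2.023, -0.031, -1.7]
[-0.0, -0.0, -0.0, -2.023, -0.031, -1.7]
[-0.0, -0.0, -0.0, -2.023, -0.031, -1.7]
[-0.0, -0.0, -0.0, -2.023, -0.031, -1.7]
[-0.0, -0.0, -0.0, -2.023, -0.031, -1.7]
[-0.0, -0.0, -0.0, -2.023, -0.031, -1.699]
[-0.0, -0.0, -0.0, -2.023, -0.031, -1.699]
```

View pics/C.png

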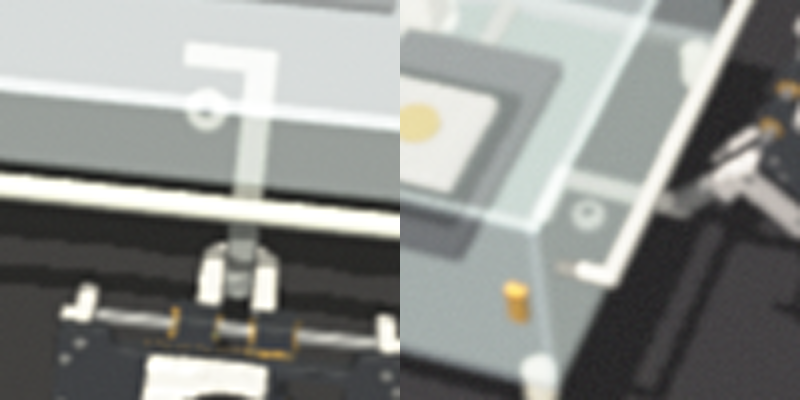

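The toe now sits behind the nut: toe at crop y 45–75 and nut at (207,109). I draw it out.

>>> send_rows(series=[[0,0,0,-0.9,0,-0.755,1],[0,0,0,-0.9,0,-0.755,1],[0,0,0,-0.9,0,-0.755,1],[0,0,0,-0.9,0,-0.755,1],[0,0,0,-0.9,0,-0.755,1]])

```text
time: 8.93
eef_pos: [0.5522, -0.0147, 0.0241]
eef_rot: [0.014, 0.939, -0.038, 0.342]
contact_force: [-0.0, -0.7, -1.2]
width: 0.0153
grasp_force: 45.0
```

>>> send_rows(series=[[0,0,0,-0.9,0,-0.755,1],[0,0,0,-0.9,0,-0.755,1],[0,0,0,-0.9,0,-0.755,1],[0,0,0,-0.4,0,-0.335,1],[0,0,0,0,0,0,1]])

```text
time: 9.35
eef_pos: [0.5114, -0.0111, 0.0237]
eef_rot: [0.014, 0.939, -0.038, 0.342]
contact_force: [0.9, -1.5, -2.0]
width: 0.0153
grasp_force: 45.0
```

Run:
```python
from h import *
s=ctrl.sense();print(euler(),s["joints"],s["eef_pos"],s["contact_force"]); G=tool(PSI,LE)
im=ctrl.grab_frame("top"); s=ctrl.grab_frame("side")
plan(tcp(-.215,-.026,.0243),G,7)
for c in ("top","side"):
    for d in ctrl.landmark_of(c,"nut_center"): p=w(c,d["position"]); print(c,d["conf"],p,wg(p))
o=np.hstack([cv2.resize(im[140:260,290:410],(400,400),interpolation=cv2.INTER_CUBIC),cv2.resize(s[190:290,230:330],(400,400),interpolation=cv2.INTER_CUBIC)])
cv2.imwrite("pics/D.png",o)
```

```text
('yaw,lean,roll', array([-4.657, 40.03 , -0.014])) [-0.18  -0.419  2.301  0.119  0.567  1.395] [ 0.511 -0.011  0.024] [ 0.869 -1.456 -2.012]
t 9.45 d [-0.076  0.008 -0.   ] om [ 0.    -0.002 -0.001] n 7
[0.0, -0.0, -0.0, -0.834, -0.032, -0.701]
[0.0, -0.0, -0.0, -0.834, -0.032, -0.701]
[0.0, -0.0, -0.0, -0.834, -0.033, -0.701]
[0.0, -0.0, -0.0, -0.834, -0.033, -0.701]
[0.0, -0.0, -0.0, -0.834, -0.033, -0.701]
[0.0, -0.0, -0.0, -0.834, -0.033, -0.7]
[0.0, -0.0, -0.0, -0.835, -0.033, -0.7]
top 0.6 [0.605 0.014 0.001] [-0.036  0.004]
side 0.59 [0.602 0.009 0.005] [-0.039 -0.001]
```

View pics/D.png

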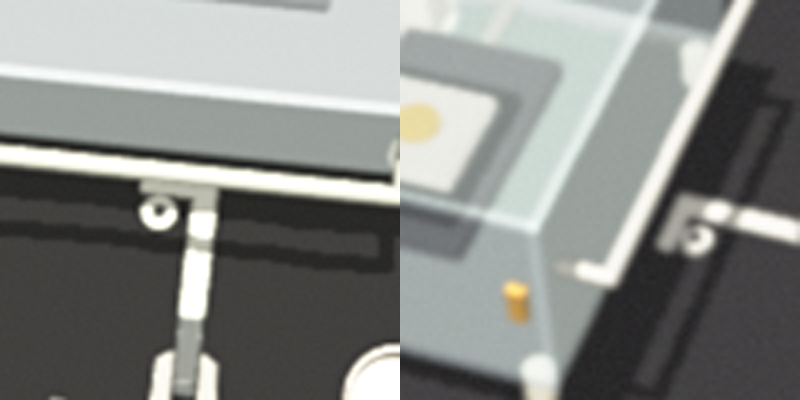

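The nut has come out in front, in the crook of the toe at crop(158,212). I keep drawing it back so that an upright gripper clears the rail.

>>> send_rows(series=[[0,0,0,-0.85,0,-0.713,1],[0,0,0,-0.85,0,-0.713,1],[0,0,0,-0.85,0,-0.713,1],[0,0,0,-0.85,0,-0.713,1],[0,0,0,-0.85,0,-0.713,1]])

```text
time: 9.97
eef_pos: [0.457, -0.0062, 0.0241]
eef_rot: [0.014, 0.939, -0.038, 0.342]
contact_force: [0.2, 0.1, -0.4]
width: 0.0157
grasp_force: 45.0
```

>>> send_rows(series=[[0,0,0,-0.8,0,-0.671,1],[0,0,0,-0.5,0,-0.42,1],[0,0,0,-0.2,0,-0.168,1],[0,0,0,0,0,0,1],[0,0,0,0,0,0,1]])

```text
time: 10.38
eef_pos: [0.4378, -0.0047, 0.0242]
eef_rot: [0.014, 0.939, -0.038, 0.342]
contact_force: [-0.3, -0.2, -1.2]
width: 0.0153
grasp_force: 45.0
```

Run:
```python
from h import *
s=ctrl.sense();print(euler(),s["joints"],s["eef_pos"],s["contact_force"],wg(s["eef_pos"])); G=tool(PSI,LE)
im=ctrl.grab_frame("top"); ctrl.grab_frame("side"); cv2.imwrite("pics/E.png",im)
for c in ("top","side"):
    for d in ctrl.landmark_of(c,"nut_center"): p=w(c,d["position"]); print(c,d["conf"],p,wg(p),pix(c,p))
```

```text
('yaw,lean,roll', array([-4.606, 40.059, -0.011])) [-0.218 -0.702  2.437  0.135  0.717  1.363] [ 0.438 -0.005  0.024] [-0.307 -0.207 -1.205] [-0.202 -0.028]
top 0.42 [0.608 0.009 0.127] [-0.033 -0.001] [338.599 190.99 ]
top 0.39 [0.53  0.02  0.003] [-0.112  0.004] [332.613 234.663]
side 0.45 [0.53  0.015 0.002] [-0.111 -0.001] [326.774 255.473]
side 0.39 [ 0.423 -0.005  0.038] [-0.216 -0.03 ] [363.968 248.55 ]
side 0.28 [ 0.563 -0.417  0.002] [-0.044 -0.429] [345.727 160.99 ]
```

The nut is in front of the guard at about (0.530, 0.018). Next I free the toe, lift the probe, lay it down to the left and retreat.

>>> send_rows(series=[[0,0,0,0.4,0,0.34,1],[0,0,0,0,0,0,1],[0,0,0,1.12,0,-1.34,1],[0,0,0,1.12,0,-1.34,1],[0,0,0,0,0,0,1]])

```text
time: 11.0
eef_pos: [0.4454, -0.0055, 0.0637]
eef_rot: [0.014, 0.937, -0.038, 0.346]
contact_force: [0.4, -0.4, -0.4]
width: 0.0158
grasp_force: 45.0
```

>>> send_rows(series=[[0,0,0,0.46,-3.06,0.39,1],[0,0,0,0.46,-3.06,0.39,1],[0,0,0,0.46,-3.06,0.39,1],[0,0,0,0.46,-3.06,0.39,1],[0,0,0,0.46,-3.06,0.39,1]])

```text
time: 11.42
eef_pos: [0.4818, 0.1361, 0.0571]
eef_rot: [0.014, 0.939, -0.038, 0.341]
contact_force: [0.0, -0.5, -0.5]
width: 0.0155
grasp_force: 45.0
```

>>> send_rows(series=[[0,0,0,0,0,0,1],[0,0,0,0,0,0,1],[0,0,0,-0.9,0,1.07,1],[0,0,0,0,0,0,1],[0,0,0,0,0,0,1]])

```text
time: 11.83
eef_pos: [0.4806, 0.1324, 0.0422]
eef_rot: [0.015, 0.94, -0.039, 0.339]
contact_force: [0.2, 0.1, -0.2]
width: 0.0159
grasp_force: 45.0
```

Run:
```python
from h import *
s=ctrl.sense();print(euler(),s["joints"],s["eef_pos"],s["contact_force"],wg(s["eef_pos"])); 
p=s["eef_pos"].copy(); p[2]=.0225; plan(p,tool(PSI,LE),2)
```

```text
('yaw,lean,roll', array([-4.802, 39.694,  0.076])) [ 0.369 -0.403  2.246 -0.446  0.707  2.276] [0.481 0.132 0.042] [ 0.221  0.12  -0.175] [-0.17   0.112]
t 11.8333 d [ 0.    0.   -0.02] om [ 0.003  0.005 -0.002] n 2
[0.002, 0.003, -0.001, -0.629, -0.001, 0.757]
[0.002, 0.003, -0.001, -0.631, -0.001, 0.756]
```

>>> send_rows(series=[[0.002,0.003,-0.001,-0.53,0,0.63,1],[0.002,0.003,-0.001,-0.5,0,0.6,1],[0,0,0,0,0,0,1],[0,0,0,0,0,0,1]])

```text
time: 12.17
eef_pos: [0.4814, 0.1332, 0.0273]
eef_rot: [0.013, 0.939, -0.037, 0.343]
contact_force: [0.7, -0.1, -1.3]
width: 0.0156
grasp_force: 45.0
```

Run:
```python
from h import *
s=ctrl.sense();print(euler(),s["eef_pos"],s["contact_force"],s["joints"]) 
p=s["eef_pos"].copy(); p[2]=.0228; plan(p,tool(PSI,LE),1)
```

```text
('yaw,lean,roll', array([-4.523, 40.15 , -0.073])) [0.481 0.133 0.027] [ 0.75  -0.122 -1.328] [ 0.368 -0.381  2.27  -0.472  0.657  2.307]
t 12.1667 d [ 0.     0.    -0.005] om [-0.002 -0.003  0.   ] n 1
[-0.002, -0.003, 0.0, -0.293, 0.001, 0.347]
```

>>> send_rows(series=[[0,-0.002,0,-0.27,0,0.32,1],[0,0,0,0,0,0,1],[0,0,0,0,0,0,1]])

```text
time: 12.42
eef_pos: [0.4819, 0.1341, 0.0239]
eef_rot: [0.012, 0.939, -0.037, 0.343]
contact_force: [1.2, -0.7, -1.1]
width: 0.0155
grasp_force: 45.0
```

>>> send_rows(series=[[0,0,0,-0.04,0,0.05,1],[0,0,0,0,0,0,1]])

```text
time: 12.58
eef_pos: [0.482, 0.1343, 0.0233]
eef_rot: [0.012, 0.939, -0.037, 0.343]
contact_force: [-0.0, -0.7, -0.2]
width: 0.0155
grasp_force: 45.0
```

>>> send_rows(series=[[0,0,0,-0.02,0,0.03,0],[0,0,0,0,0,0,0],[0,0,0,0,0,0,0],[0,0,0,0,0,0,0],[0,0,0,0,0,0,0]])

```text
time: 13.0
eef_pos: [0.4821, 0.1343, 0.0231]
eef_rot: [0.012, 0.939, -0.037, 0.343]
contact_force: [0.4, 0.7, -0.1]
width: 0.0447
grasp_force: 0.0
```

>>> send_rows(series=[[0,0,0,0,0,0,0],[0,0,0,0,0,0,0],[0,0,0,1.3,0,-1.5,0],[0,0,0,1.3,0,-1.5,0],[0,0,0,2.0,0,-2.4,0]])

```text
time: 13.42
eef_pos: [0.4801, 0.1333, 0.0907]
eef_rot: [0.014, 0.94, -0.036, 0.34]
contact_force: [0.4, -0.4, -0.0]
width: 0.0469
grasp_force: 0.0
```

>>> send_rows(series=[[0,0,0,2.0,0,-2.4,0],[0,0,0,2.0,0,-2.4,0],[0,0,0,0,0,0,0],[0,0,0,0,0,0,0]])

```text
time: 13.75
eef_pos: [0.4833, 0.1345, 0.1597]
eef_rot: [0.011, 0.938, -0.037, 0.345]
contact_force: [-0.5, 0.7, -0.6]
width: 0.0466
grasp_force: 0.0
```

Run:
```python
from h import *
s=ctrl.sense();print(euler(),s["eef_pos"],s["contact_force"],s["joints"],s["width"]) 
im=ctrl.grab_frame("top"); sd=ctrl.grab_frame("side"); cv2.imwrite("pics/F.png",np.hstack([cv2.resize(im[150:330,160:420],(520,360)),cv2.resize(sd[180:340,260:400],(280,320),)[:320].repeat(1,0) if 0 else cv2.resize(sd[180:360,260:400],(280,360))]))
for c in ("top","side"):
    for t in("nut_center","probe_grip","probe_toe"):
        for d in ctrl.landmark_of(c,t): p=w(c,d["position"]); print(c,t,d["conf"],p,pix(c,p))
p=[.53,.0175,.11]
Rc=plan(p,tool(PSI,0))
```

```text
('yaw,lean,roll', array([-4.444, 40.383, -0.247])) [0.483 0.134 0.16 ] [-0.498  0.737 -0.599] [ 0.367 -0.523  2.078 -0.344  0.959  2.124] 0.046594930416578646
top nut_center 0.43 [0.53  0.018 0.001] [333.504 234.362]
top probe_grip 0.82 [ 0.37  -0.138  0.039] [402.372 306.663]
top probe_grip 0.62 [0.466 0.136 0.04 ] [279.926 259.475]
top probe_toe 0.91 [0.588 0.155 0.002] [275.36 208.26]
top probe_toe 0.9 [ 0.242 -0.149  0.001] [404.056 364.166]
side nut_center 0.38 [0.53  0.018 0.005] [326.496 255.605]
side probe_grip 0.77 [0.468 0.133 0.035] [338.949 283.467]
side probe_grip 0.68 [ 0.462 -0.288  0.003] [367.656 190.176]
side probe_toe 0.54 [ 0.442 -0.433  0.   ] [380.958 163.678]
side probe_toe 0.42 [ 0.243 -0.156  0.005] [429.975 229.475]
t 14.15 d [ 0.049 -0.116 -0.045] om [-0.002 -0.698  0.002] n 6
[-0.0, -0.116, 0.0, 0.256, 1.87, 1.184]
[-0.0, -0.116, 0.0, 0.392, 1.869, 1.147]
[-0.0, -0.116, 0.0, 0.523, 1.869, 1.094]
[-0.0, -0.116, 0.0, 0.647, 1.868, 1.026]
[-0.0, -0.116, 0.0, 0.763, 1.868, 0.945]
[-0.0, -0.116, 0.0, 0.868, 1.867, 0.85]
```

View pics/F.png

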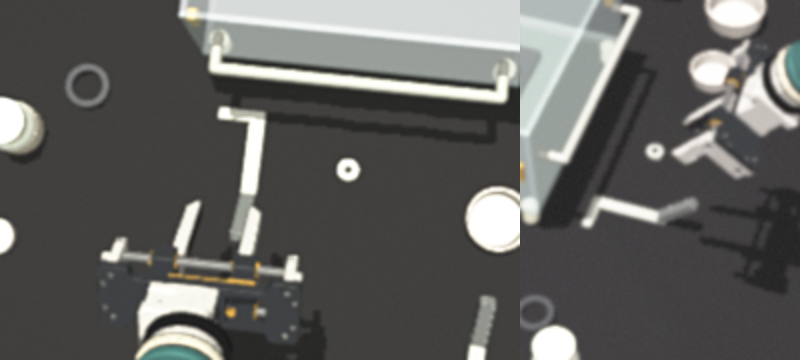

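The probe lies flat in front of the guard, its toe at crop(240,115), and the nut is free at crop(347,169). I bring the gripper upright over the nut.

>>> send_rows(series=[[0,-0.116,0,0.25,1.87,1.0,-0.3],[0,-0.116,0,0.4,1.87,1.0,-0.3],[0,-0.116,0,0.52,1.87,1.0,-0.3],[0,-0.116,0,0.65,1.87,0.9,-0.3],[0,-0.116,0,0.76,1.87,0.8,-0.3]])

```text
time: 14.57
eef_pos: [0.5202, 0.0362, 0.1259]
eef_rot: [0.001, 0.998, -0.039, 0.058]
contact_force: [0.6, 0.5, 0.6]
width: 0.0613
grasp_force: 0.0
```

>>> send_rows(series=[[0,-0.116,0,0.87,1.87,0.7,-0.3],[0,0,0,0,0,0,-0.3],[0,0,0,0,0,0,-0.3],[0,0,0,0,0,0,-0.3]])

```text
time: 14.9
eef_pos: [0.5271, 0.0181, 0.1179]
eef_rot: [-0.001, 0.999, -0.039, 0.001]
contact_force: [0.2, 0.8, 0.5]
width: 0.0609
grasp_force: 0.0
```

Run:
```python
from h import *
s=ctrl.sense();print(euler(),s["eef_pos"],s["contact_force"],s["joints"],s["width"]) 
plan([.530,.018,.045],tool(PSI,0))
```

```text
('yaw,lean,roll', array([-4.458,  0.161, -0.117])) [0.527 0.018 0.118] [0.194 0.786 0.501] [-0.075  0.054  1.523  0.002  1.563  1.574] 0.06089184732503615
t 14.9 d [ 0.003 -0.    -0.073] om [-0.002 -0.002  0.002] n 2
[-0.001, -0.001, 0.001, 0.14, 0.0, 3.645]
[-0.001, -0.001, 0.001, 0.144, -0.004, 3.645]
```

>>> send_rows(series=[[0,0,0,0.14,0,3.6,-0.3],[0,0,0,0.14,0,3.6,-0.3],[0,0,0,0,0,2.5,-0.3],[0,0,0,0,0,0,-0.3],[0,0,0,0,0,0,-0.3]])

```text
time: 15.32
eef_pos: [0.5291, 0.019, 0.0233]
eef_rot: [-0.001, 0.999, -0.038, 0.002]
contact_force: [0.1, -1.1, 1.5]
width: 0.0612
grasp_force: 0.0
```

Run:
```python
from h import *
s=ctrl.sense();print(euler(),s["contact_force"]) 
plan([.530,.018,.0025],tool(PSI,0))
```

```text
('yaw,lean,roll', array([-4.344,  0.295, -0.109])) [ 0.135 -1.056  1.465]
t 15.3167 d [ 0.001 -0.001 -0.021] om [-0.002 -0.005  0.004] n 1
[-0.002, -0.005, 0.004, 0.089, 0.097, 2.077]
```

>>> send_rows(series=[[0,-0.003,0,0.09,0.1,1.3,-0.3],[0,0,0,0,0,0.72,-0.3],[0,0,0,0,0,0,-0.3],[0,0,0,0,0,0,1],[0,0,0,0,0,0,1]], grip_force=20)

```text
time: 15.73
eef_pos: [0.5321, 0.0168, 0.0027]
eef_rot: [-0.001, 0.999, -0.039, 0.001]
contact_force: [-0.7, 0.2, -0.4]
width: 0.0511
grasp_force: 0.0
```

>>> send_rows(series=[[0,0,0,0,0,0,1],[0,0,0,0,0,0,1],[0,0,0,0,0,0,1],[0,0,0,0,0,0,1],[0,0,0,0,0,0,1]])

```text
time: 16.15
eef_pos: [0.5315, 0.0168, 0.002]
eef_rot: [-0.001, 0.999, -0.039, 0.0]
contact_force: [0.1, 0.1, 0.1]
width: 0.0179
grasp_force: 0.0
```

>>> send_rows(series=[[0,0,0,0,0,0,1],[0,0,0,0,0,0,1],[0,0,0,0,0,0,1]])

```text
time: 16.4
eef_pos: [0.5315, 0.0169, 0.0019]
eef_rot: [-0.001, 0.999, -0.039, 0.0]
contact_force: [-0.6, 0.0, 0.2]
width: 0.0008
grasp_force: 0.0
```

The fingers shut on nothing, so I look again.

>>> send_rows(series=[[0,0,0,0,0,-2.5,-0.3],[0,0,0,0,0,-4,-0.3],[0,0,0,0,0,-4,-0.3],[0,0,0,0,0,-2,-0.3],[0,0,0,0,0,0,-0.3]])

```text
time: 16.82
eef_pos: [0.5353, 0.0164, 0.134]
eef_rot: [-0.001, 0.999, -0.039, 0.007]
contact_force: [1.1, 0.6, 0.0]
width: 0.0308
grasp_force: 0.0
```

Run:
```python
from h import *
s=ctrl.sense();print(euler(),s["eef_pos"],s["joints"]) 
im=ctrl.grab_frame("top"); sd=ctrl.grab_frame("side")
cv2.imwrite("pics/H.png",np.hstack([cv2.resize(im[170:290,250:420],(467,330),interpolation=cv2.INTER_CUBIC),cv2.resize(sd[190:310,270:390],(330,330),interpolation=cv2.INTER_CUBIC)]))
for c in ("top","side"):
    for t in("nut_center",):
        for d in ctrl.landmark_of(c,t): p=w(c,d["position"]); print(c,t,d["conf"],p,pix(c,p))
```

```text
('yaw,lean,roll', array([-4.437,  0.786, -0.106])) [0.535 0.016 0.134] [-0.077  0.056  1.489  0.002  1.583  1.572]
top nut_center 0.63 [ 0.531  0.018 -0.   ] [333.532 234.062]
side nut_center 0.5 [0.529 0.017 0.002] [327.042 256.067]
```

View pics/H.png

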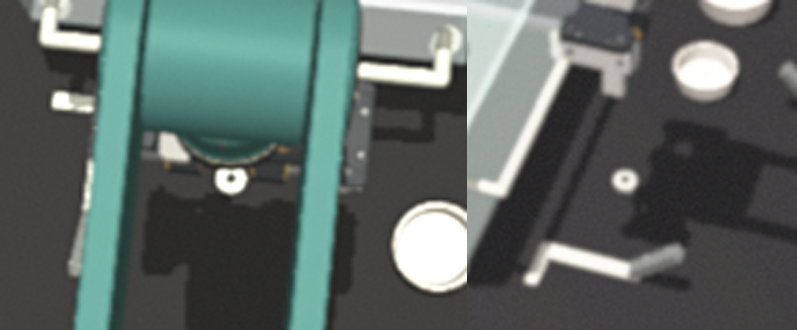

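Left crop: the nut is still at (230,180), unmoved, with the gripper drawn up over it. So the fingers closed without touching it, probably above it or beside it. That was my last permitted picture, so I diagnose from numbers: go down again and locate the fingertips by image differencing.

Run:
```python
from h import *
cv2.imwrite("pics/ref_side.png",ctrl.grab_frame("side"))
s=ctrl.sense();print(s["eef_pos"],s["width"],euler(),tri("top",(333.5,234.2),"side",(326.8,255.9)))
plan([.531,.018,.012],tool(PSI,0),4)
```

```text
[0.53  0.017 0.124] 0.05048861977393129 ('yaw,lean,roll', array([-4.44 ,  0.232, -0.104])) (array([0.53 , 0.018, 0.003]), np.float64(0.0014724455201861424))
t 17.0667 d [ 0.001  0.001 -0.112] om [-0.002  0.004  0.003] n 4
[-0.0, 0.001, 0.001, 0.035, -0.028, 2.812]
[-0.0, 0.001, 0.001, 0.033, -0.029, 2.812]
[-0.0, 0.001, 0.001, 0.03, -0.031, 2.812]
[-0.0, 0.001, 0.001, 0.028, -0.032, 2.812]
```

>>> send_rows(series=[[0,0,0,0,-0.03,2.8,-0.3],[0,0,0,0,-0.03,2.8,-0.3],[0,0,0,0,0,2.8,-0.3],[0,0,0,0,0,2.8,-0.3],[0,0,0,0,0,0,-0.3]])

```text
time: 17.48
eef_pos: [0.5244, 0.0179, 0.0064]
eef_rot: [-0.001, 0.999, -0.039, -0.008]
contact_force: [-1.5, 0.5, -0.5]
width: 0.0609
grasp_force: 0.0
```

Run:
```python
from h import *
s=ctrl.sense();print(s["eef_pos"],s["width"],s["contact_force"])
a=cv2.imread("pics/ref_side.png"); b=ctrl.grab_frame("side"); cv2.imwrite("pics/low_side.png",b)
s=ctrl.sense();print(s["eef_pos"],s["width"],s["contact_force"]); p=s["eef_pos"]; W=s["width"]/2
yv=np.array([np.sin(PSI),-np.cos(PSI),0])
for k in(-W,W): print("finger tip inner expected px",pix("side",p+k*yv))
for d in ctrl.landmark_of("side","nut_center"): print(d["conf"],w("side",d["position"]),pix("side",w("side",d["position"])))
print("nut top px",pix("side",[.53,.018,.008]))
g=cv2.cvtColor(b,cv2.COLOR_BGR2GRAY)
print(" "*4,list(range(300,352,3)))
for r in range(228,290,3): print(r,g[r,300:352:2])
```

```text
[0.524 0.018 0.006] 0.06092180361251996 [-1.514  0.453 -0.528]
[0.527 0.018 0.01 ] 0.061308171196539 [-0.097  0.224  0.642]
finger tip inner expected px [324.367 262.33 ]
finger tip inner expected px [330.676 247.182]
0.43 [0.526 0.014 0.004] [328.121 254.961]
0.35 [ 0.586  0.155 -0.002] [296.069 290.096]
0.15 [0.622 0.327 0.001] [265.907 338.332]
nut top px [326.486 254.917]
     [300, 303, 306, 309, 312, 315, 318, 321, 324, 327, 330, 333, 336, 339, 342, 345, 348, 351]
228 [104  38  40  37  43  47  64  81  77  81  81  79  76  71  79  91  60  81
  80  67  64  62  68  66  65  62]
231 [43 41 37 42 64 82 80 79 82 79 81 84 80 81 79 62 52 62 69 68 64 65 65 67
 66 64]
234 [ 37  40  40  57  83 103  88  83  81  81  82  79  80  80  79  77  66  56
  47  47  52  55  59  61  64  64]
237 [42 38 41 77 76 70 80 87 78 80 79 86 83 84 90 77 64 59 66 41 38 39 37 41
 40 43]
240 [ 39  36  44 110 167 155 150 132 110  86  74  80  84  81  78  74  89  93
  74  41  42  40  38  40  40  34]
243 [ 39  40  43  75 167 165 175 188 187 185 183 175 162 140 125 135  94  43
  42  36  44  53  43  40  39  39]
246 [ 40  3
[... 797 characters left out ...]
]
270 [58 38 51 65 66 69 69 65 67 66 67 56 41 40 38 38 43 39 43 41 40 39 42 41
 38 40]
273 [41 44 60 68 67 67 66 67 65 59 47 41 40 40 42 40 41 40 41 41 42 51 59 65
 65 62]
276 [45 55 66 65 63 67 68 66 68 67 53 44 42 42 38 41 37 40 40 39 42 40 51 67
 64 66]
279 [213 226 194 152 108  86  71  67  68  66  68  67  67  62  62  53  51  46
  44  42  56  97 123 133  91  67]
282 [248 252 252 252 252 250 242 223 186 143 103  83  70  67  65  68  75 114
 125 142 154 158 157 154 122  67]
285 [100 117 156 197 232 245 249 251 252 252 251 248 239 213 170 147 153 159
 152 143 128 114 109 107  82  67]
288 [ 68  66  66  64  67  74  91 125 166 203 234 246 249 251 226 144 125 113
 109  90  79  70  65  68  64  66]
```

Run:
```python
from h import *
a=cv2.cvtColor(cv2.imread("pics/ref_side.png"),cv2.COLOR_BGR2GRAY).astype(int); b=cv2.cvtColor(cv2.imread("pics/low_side.png"),cv2.COLOR_BGR2GRAY).astype(int)
s=ctrl.sense(); p=s["eef_pos"]; q=s["eef_rot"]; Rm=R.from_quat([q[1],q[2],q[3],q[0]]).as_matrix(); W=s["width"]/2
for n,sg in(("near",-1),("far",1)):
  for back in (0,.019,.078): print(n,back,"inner",pix("side",p+Rm@[0,sg*W,-back]).round(1),"outer",pix("side",p+Rm@[0,sg*(W+.0125),-back]).round(1))
print("cols 296..352")
for r in range(200,270,2): print(r,"".join("%4d"%v if abs(v-u)>12 else "   ." for u,v in zip(a[r,296:352:2],b[r,296:352:2])))
```

```text
near 0 inner [323.5 261.4] outer [322.2 264.6]
near 0.019 inner [323.5 257.2] outer [322.1 260.4]
near 0.078 inner [323.2 243.7] outer [321.8 246.9]
far 0 inner [329.8 246.4] outer [331.  243.4]
far 0.019 inner [329.8 242.2] outer [331.  239.2]
far 0.078 inner [329.7 228.6] outer [331.  225.6]
cols 296..352
200    .   .   .   . 223 207 221 248 210 128 166 132   .   .   .   .  89  87  85  97 131 162 105  48   .   .   .   .
202    .   .   .   . 240 232 241 242 146  56 118 170 173 150 127 112 114 130 146 172 173 124  45  43  51   . 101   .
204    .   .   .   . 239 239 248 214   .  66   . 133 164 180 183 191 192 183 179 162 145  84  31   .   . 117 108   .
206    .   .   .   . 237 245 243 142 138 189   .   . 124 153 160 157 160 156 157 132  83  39   . 114 138 175 134   .
208    .   .   .   . 240 248 219 103 241 255 182  51  45  85 110 119 120 114   .  53  29   .   . 107 120 186   .   .
210    .   .   .   . 245 245 155 117 255 255 255 195  68  33  31  32  32  31  33  52 100 116   .   . 107   .   .   .
212    .   .   .   .   . 222  91  85 220 246 253 243 172 133 106  89  84 109 134 160 172 
[... 2603 characters left out ...]
58    .   .   .   .   .   .   .   .   .   .   .   .   . 104 140 169 165 129  53   .   .   .   .   .   .   .   .   .
260    .   .   .   .   .   .   .   .   .   .   .   .   .   .   .   .   .  67   .   .   .   .   .   .   .   .   .   .
262    .   .   .   .   .   .   .   .   .   .   .   .   .   .  52  41  41  38   .   .   .   .   .   .   .   .   .   .
264    .   .   .   .   .   .   .   .   .   .   .   .   .   .  39  43  35  37   .   .   .   .   .   .   .   .   .   .
266    .   .   .   .   .   .   .   .   .   .   .   .   .  53  43  43  40  38   .   .   .   .   .   .   .   .   .   .
268    .   .   .   .   .   .   .   .   .   .   .   .   .   .  44  39  41  39   .   .   .   .   .   .   .   .   .   .
```

The near fingertip shows at side row ≈259, where I expected 262–264. The fingers seem to end about 1 cm higher than reported, so I'll feel for the bench in small steps.

>>> send_rows(series=[[0,0,0,0.1,0,0.8,-0.3],[0,0,0,0,0,0,-0.3],[0,0,0,0,0,0,-0.3]])

```text
time: 17.83
eef_pos: [0.5334, 0.0173, 0.0081]
eef_rot: [-0.001, 0.999, -0.039, 0.001]
contact_force: [0.2, 0.7, -0.0]
width: 0.0609
grasp_force: 0.0
```

>>> send_rows(series=[[0,0,0,0,0,0.2,-0.3],[0,0,0,0,0,0,-0.3]])

```text
time: 18.0
eef_pos: [0.5331, 0.0173, 0.0057]
eef_rot: [-0.001, 0.999, -0.039, 0.001]
contact_force: [-0.7, 0.4, 0.0]
width: 0.0608
grasp_force: 0.0
```

>>> send_rows(series=[[0,0,0,0,0,0.2,-0.3],[0,0,0,0,0,0,-0.3]])

```text
time: 18.17
eef_pos: [0.5325, 0.0174, 0.0029]
eef_rot: [-0.001, 0.999, -0.039, 0.0]
contact_force: [0.5, 0.2, -1.4]
width: 0.0611
grasp_force: 0.0
```

>>> send_rows(series=[[0,0,0,-0.1,0,0.2,-0.3],[0,0,0,0,0,0,-0.3]])

```text
time: 18.33
eef_pos: [0.5311, 0.0175, 0.0005]
eef_rot: [-0.001, 0.999, -0.039, 0.0]
contact_force: [-0.1, -0.0, -0.3]
width: 0.0611
grasp_force: 0.0
```

>>> send_rows(series=[[0,0,0,-0.1,0,0.15,-0.3],[0,0,0,0,0,0,-0.3]])

```text
time: 18.5
eef_pos: [0.5301, 0.0176, -0.0009]
eef_rot: [-0.001, 0.999, -0.039, 0.0]
contact_force: [0.1, 0.1, 0.2]
width: 0.0613
grasp_force: 0.0
```

>>> send_rows(series=[[0,0,0,0,0,0.15,-0.3],[0,0,0,0,0,0,-0.3]])

```text
time: 18.67
eef_pos: [0.5303, 0.0176, -0.0024]
eef_rot: [-0.001, 0.999, -0.039, 0.0]
contact_force: [-0.2, 0.1, 0.5]
width: 0.0609
grasp_force: 0.0
```

At z = −2 mm there is still no contact, so the fingers end above the reported TCP. I keep feeling downward.

>>> send_rows(series=[[0,0,0,0,0,0.2,-0.3],[0,0,0,0,0,0,-0.3]])

```text
time: 18.83
eef_pos: [0.5303, 0.0176, -0.0044]
eef_rot: [-0.001, 0.999, -0.039, 0.0]
contact_force: [0.3, -0.3, -0.0]
width: 0.0609
grasp_force: 0.0
```

>>> send_rows(series=[[0,0,0,0,0,0.2,-0.3],[0,0,0,0,0,0,-0.3]])

```text
time: 19.0
eef_pos: [0.5303, 0.0175, -0.0065]
eef_rot: [-0.001, 0.999, -0.039, 0.0]
contact_force: [0.3, 0.9, 0.2]
width: 0.0609
grasp_force: 0.0
```

>>> send_rows(series=[[0,0,0,0,0,0.15,-0.3],[0,0,0,0,0,0,-0.3]])

```text
time: 19.17
eef_pos: [0.5303, 0.0176, -0.0079]
eef_rot: [-0.001, 0.999, -0.039, 0.0]
contact_force: [-0.5, -0.7, 1.2]
width: 0.061
grasp_force: 0.0
```

>>> send_rows(series=[[0,0,0,0,0,0.15,-0.3],[0,0,0,0,0,0,-0.3]])

```text
time: 19.33
eef_pos: [0.5303, 0.0176, -0.0094]
eef_rot: [-0.001, 0.999, -0.039, 0.0]
contact_force: [-0.5, -0.0, 0.2]
width: 0.0613
grasp_force: 0.0
```

>>> send_rows(series=[[0,0,0,0,0,0.15,-0.3],[0,0,0,0,0,0,-0.3]])

```text
time: 19.5
eef_pos: [0.5303, 0.0176, -0.0109]
eef_rot: [-0.001, 0.999, -0.039, 0.0]
contact_force: [-0.3, 0.0, 0.5]
width: 0.0609
grasp_force: 0.0
```

>>> send_rows(series=[[0,0,0,0,0,0.15,-0.3],[0,0,0,0,0,0,-0.3]])

```text
time: 19.67
eef_pos: [0.5303, 0.0176, -0.0124]
eef_rot: [-0.001, 0.999, -0.039, 0.0]
contact_force: [0.1, -0.4, -0.6]
width: 0.0612
grasp_force: 0.0
```

>>> send_rows(series=[[0,0,0,0,0,0.15,-0.3],[0,0,0,0,0,0,-0.3]])

```text
time: 19.83
eef_pos: [0.5303, 0.0176, -0.0139]
eef_rot: [-0.001, 0.999, -0.039, 0.0]
contact_force: [0.3, 0.1, -0.7]
width: 0.0612
grasp_force: 0.0
```

>>> send_rows(series=[[0,0,0,0,0,0.15,-0.3],[0,0,0,0,0,0,-0.3]])

```text
time: 20.0
eef_pos: [0.5303, 0.0176, -0.0154]
eef_rot: [-0.001, 0.999, -0.039, 0.0]
contact_force: [-0.5, 1.8, -0.2]
width: 0.0608
grasp_force: 0.0
```

>>> send_rows(series=[[0,0,0,0,0,0.1,-0.3],[0,0,0,0,0,0,-0.3]])

```text
time: 20.17
eef_pos: [0.5304, 0.0176, -0.0163]
eef_rot: [-0.001, 0.999, -0.039, 0.0]
contact_force: [0.3, -0.5, 0.2]
width: 0.0613
grasp_force: 0.0
```

This fits an offset of about 19 mm. I try closing here, gently.

>>> send_rows(series=[[0,0,0,0,0,0,1],[0,0,0,0,0,0,1],[0,0,0,0,0,0,1],[0,0,0,0,0,0,1],[0,0,0,0,0,0,1]], grip_force=20)

```text
time: 20.58
eef_pos: [0.5306, 0.0176, -0.016]
eef_rot: [-0.001, 0.999, -0.039, 0.0]
contact_force: [0.6, -0.4, 0.6]
width: 0.0311
grasp_force: 0.0
```

>>> send_rows(series=[[0,0,0,0,0,0,1],[0,0,0,0,0,0,1],[0,0,0,0,0,0,1]])

```text
time: 20.83
eef_pos: [0.5305, 0.0176, -0.0161]
eef_rot: [-0.001, 0.999, -0.039, 0.0]
contact_force: [-0.1, -0.8, -0.5]
width: 0.0112
grasp_force: 0.0
```

>>> send_rows(series=[[0,0,0,0,0,0,-0.3],[0,0,0,0,0,0,-0.3],[0,0,0,0,0,0,-0.3],[0,0,0,0,0,0,-0.3],[0,0,0,0,0,0,-0.3]])

```text
time: 21.25
eef_pos: [0.5306, 0.0175, -0.0161]
eef_rot: [-0.001, 0.999, -0.039, 0.0]
contact_force: [0.6, -0.3, -0.6]
width: 0.0413
grasp_force: 0.0
```

Run:
```python
from h import *
b=ctrl.grab_frame("side"); t=ctrl.grab_frame("top"); cv2.imwrite("pics/low2_side.png",b); cv2.imwrite("pics/low2_top.png",t)
s=ctrl.sense(); print(s["eef_pos"],s["width"],s["joints"],s["contact_force"])
for c in("side","top"):
  for d in ctrl.landmark_of(c,"nut_center"): print(c,d["conf"],w(c,d["position"]),pix(c,w(c,d["position"])))
a=cv2.cvtColor(cv2.imread("pics/ref_side.png"),cv2.COLOR_BGR2GRAY).astype(int); l=cv2.cvtColor(cv2.imread("pics/low_side.png"),cv2.COLOR_BGR2GRAY).astype(int);g=cv2.cvtColor(b,cv2.COLOR_BGR2GRAY).astype(int)
for r in range(234,276,2): print(r,"ref "+"".join("%4d"%v for v in a[r,306:342:2])," now "+"".join("%4d"%v for v in g[r,306:342:2]))
```

```text
[ 0.531  0.018 -0.016] 0.04922919661244002 [-0.075  0.165  1.68   0.002  1.296  1.573] [-0.151  0.308 -0.286]
top 0.57 [ 0.589  0.155 -0.002] [275.789 208.322]
top 0.21 [ 0.639 -0.331  0.   ] [485.493 192.072]
234 ref   38  41  45  63  68  57  41  51  66  69  67  66  67  67  66  61  66  65  now   42  54  66  80  82  82  79  79  77  75  70  69  65  62  61  51  48  48
236 ref   40  41  51  66  62  48  42  61  65  69  65  67  66  66  64  67  65  61  now   51  75  80  81  82  81  80  81  82  80  81  69  50  49  45  41  40  40
238 ref   41  38  61  67  62  45  47  63  67  66  65  66  67  68  63  66  65  66  now   62  88  97  82  82  81  80  80  80  83  80  73  60  56  42  37  37  42
240 ref   38  48  62  65  48  41  61  67  64  67  67  65  67  67  63  67  63  63  now   70  87  92  82  82  79  81  82  81  81  81  80  84  91  50  44  42  40
242 ref   44  60  64  63  44  45  65  67  64  67  68  68  67  68  67  66  59  54  now   71  69  75  93  85  78  82  82  84  82  96  84  79  99  60  44  60  62
244 ref   48  62  68  52  41  55  66  65  64  65  64  66  67  67  68  64  47  41  now  141 124 
[... 1748 characters left out ...]
  66  68  68  66  69  66  47  41  42  40  40  41  38  41  41  41
268 ref   62  67  68  68  67  67  67  68  65  65  67  65  54  45  41  42  43  40  now   60  68  67  68  64  69  65  53  41  44  40  39  39  39  39  42  37  43
270 ref   67  66  66  66  67  64  66  67  67  64  65  58  43  41  40  38  42  38  now   67  68  68  70  66  66  63  46  40  42  39  42  39  39  44  42  40  48
272 ref   65  67  66  66  66  68  66  68  64  68  56  46  37  38  40  37  41  42  now   66  67  67  66  66  58  44  39  38  38  38  40  40  39  43  42  43  61
274 ref   68  67  65  67  64  68  67  66  65  69  53  39  39  40  40  39  41  41  now   68  66  67  67  66  51  39  37  41  41  41  41  41  42  41  39  42  49
```

Run:
```python
from h import *
a=cv2.cvtColor(cv2.imread("pics/ref_side.png"),cv2.COLOR_BGR2GRAY).astype(int)
p=np.array([.530,.017,.124]); y=np.array([np.sin(PSI),-np.cos(PSI),0]); x=np.array([np.cos(PSI),np.sin(PSI),0])
for n,sg in(("near",-1),("far",1)):
  for bk in(0,.019,.03): print(n,bk,[pix("side",p+sg*h*y+k*x+[0,0,bk]).round(1).tolist() for h in(.0252,.0377) for k in(-.008,.008)])
for r in range(206,244,2): print(r,"".join("%4d"%v for v in a[r,302:344:2]))
print("bench at finger now",[pix("side",np.array([.5306,.0175,0])-h*y+k*x).round(1).tolist() for h in(.0246,.037) for k in(-.008,.008)])
# joint-based contact hints
s=ctrl.sense(); print(s["joint_torque"],s["ft_torque"])
```

```text
near 0 [[326.4, 235.0], [320.9, 233.7], [325.0, 238.2], [319.5, 236.9]]
near 0.019 [[326.3, 230.3], [320.8, 229.0], [324.9, 233.5], [319.4, 232.2]]
near 0.03 [[326.3, 227.6], [320.7, 226.3], [324.9, 230.8], [319.3, 229.5]]
far 0 [[331.8, 222.4], [326.4, 221.1], [333.1, 219.3], [327.7, 218.1]]
far 0.019 [[331.8, 217.7], [326.4, 216.5], [333.1, 214.7], [327.7, 213.5]]
far 0.03 [[331.8, 215.0], [326.4, 213.8], [333.1, 211.9], [327.7, 210.7]]
206  234 162  95  77  67  64  65  75  74  81 107  89 100  84  74  98  61  63  66  67  65
208  235 213 172 159 151 130 106  83  71  69  68  74  81  69  64  91  84  62  65  65  65
210  228 228 174 141 179 187 181 173 165 144 123  95  77  80  93 111 104  65  63  67  64
212  212 239 191 172 184 187 186 189 188 187 184 173 161 166 131 111  98  64  67  68  62
214  236 243 159 115 146 161 173 183 184 186 187 175 142 172 137  96  84  67  65  65  64
216  248 223  96  43  48  59  84 106 134 183 187 182 169 181 146  78  66  66  64  61  65
218  246 165  53  37  39  40  37  40  87 184 187 186 171 154 119  65  64  64  66  64  62
220  226  99  38  41  42  38  39  
[... 491 characters left out ...]
  67  65
232   42  43  39  41  38  53  65  64  49  43  60  65  65  65  63  68  66  66  65  66  63
234   43  39  38  41  45  63  68  57  41  51  66  69  67  66  67  67  66  61  66  65  49
236   42  39  40  41  51  66  62  48  42  61  65  69  65  67  66  66  64  67  65  61  40
238   40  41  41  38  61  67  62  45  47  63  67  66  65  66  67  68  63  66  65  66  48
240   42  41  38  48  62  65  48  41  61  67  64  67  67  65  67  67  63  67  63  63  45
242   39  41  44  60  64  63  44  45  65  67  64  67  68  68  67  68  67  66  59  54  42
bench at finger now [[326.4, 263.3], [321.2, 262.0], [325.1, 266.4], [319.9, 265.1]]
[ -0.    -34.171 -27.133   0.022  -0.077  -0.   ] [ 0.09  -0.044 -0.025]
```

In the air (reference frame) the fingertip appears about 6–9 px, or 26–36 mm, above the projection of the reported TCP. So the fingers really are that much shorter than reported. I go on down in small steps until contact.

>>> send_rows(series=[[0,0,0,0,0,0.3,-0.3],[0,0,0,0,0,0,-0.3]])

```text
time: 21.62
eef_pos: [0.5301, 0.0176, -0.0196]
eef_rot: [-0.001, 0.999, -0.039, -0.0]
contact_force: [-0.5, -0.4, -0.1]
width: 0.0612
grasp_force: 0.0
```

>>> send_rows(series=[[0,0,0,0,0,0.2,-0.3],[0,0,0,0,0,0,-0.3]])

```text
time: 21.78
eef_pos: [0.5301, 0.0176, -0.0216]
eef_rot: [-0.001, 0.999, -0.039, -0.0]
contact_force: [-0.2, 0.7, -1.0]
width: 0.0609
grasp_force: 0.0
```

>>> send_rows(series=[[0,0,0,0,0,0.2,-0.3],[0,0,0,0,0,0,-0.3]])

```text
time: 21.95
eef_pos: [0.5302, 0.0176, -0.0235]
eef_rot: [-0.001, 0.999, -0.039, 0.0]
contact_force: [0.1, 0.6, -0.1]
width: 0.061
grasp_force: 0.0
```

>>> send_rows(series=[[0,0,0,0,0,0.15,-0.3],[0,0,0,0,0,0,-0.3]])

```text
time: 22.12
eef_pos: [0.5303, 0.0176, -0.0249]
eef_rot: [-0.001, 0.999, -0.039, 0.0]
contact_force: [-1.2, 0.2, -0.0]
width: 0.0609
grasp_force: 0.0
```

>>> send_rows(series=[[0,0,0,0,0,0.15,-0.3],[0,0,0,0,0,0,-0.3]])

```text
time: 22.28
eef_pos: [0.5304, 0.0176, -0.0264]
eef_rot: [-0.001, 0.999, -0.039, 0.0]
contact_force: [0.0, -0.1, -0.5]
width: 0.0608
grasp_force: 0.0
```

>>> send_rows(series=[[0,0,0,0,0,0.15,-0.3],[0,0,0,0,0,0,-0.3]])

```text
time: 22.45
eef_pos: [0.5303, 0.0176, -0.0278]
eef_rot: [-0.001, 0.999, -0.039, 0.0]
contact_force: [-0.8, 0.1, 0.5]
width: 0.0612
grasp_force: 0.0
```

>>> send_rows(series=[[0,0,0,0,0,0.12,-0.3],[0,0,0,0,0,0,-0.3]])

```text
time: 22.62
eef_pos: [0.5307, 0.0176, -0.0284]
eef_rot: [-0.001, 0.999, -0.039, 0.001]
contact_force: [-0.8, -0.1, 3.2]
width: 0.0615
grasp_force: 1.3
```

>>> send_rows(series=[[0,0,0,0,0,0.12,-0.3],[0,0,0,0,0,0,-0.3]])

```text
time: 22.78
eef_pos: [0.5308, 0.0176, -0.0284]
eef_rot: [-0.001, 0.999, -0.039, 0.001]
contact_force: [-3.2, 0.6, 8.2]
width: 0.0611
grasp_force: 4.0
```

>>> send_rows(series=[[0,0,0,0,0,0.12,-0.3],[0,0,0,0,0,0,-0.3]])

```text
time: 22.95
eef_pos: [0.5308, 0.0176, -0.0285]
eef_rot: [-0.001, 0.999, -0.039, 0.001]
contact_force: [-5.2, 0.8, 12.9]
width: 0.0609
grasp_force: 6.7
```

Run:
```python
from h import *
b=ctrl.grab_frame("side"); cv2.imwrite("pics/low3_side.png",b)
s=ctrl.sense(); print(s["eef_pos"],s["width"],s["contact_force"],s["joint_torque"])
g=cv2.cvtColor(b,cv2.COLOR_BGR2GRAY).astype(int)
for r in range(244,276,2): print(r,"".join("%4d"%v for v in g[r,306:342:2]))
```

```text
[ 0.531  0.018 -0.028] 0.06115928178272928 [-5.971  1.138 13.646] [ -0.316 -28.182 -24.137   0.129  -2.037  -0.093]
244   70  80  84  88  85  80  78  84  81  81  83  82  77  61  43  42  40  45
246  126  86  72  76  77  75  81  83  94  86 112  94  69  58  49  41  34  41
248  155 162 140 126 106  83  71  72  93  79  88  78  78  73  47  41  40  40
250  143 174 157 184 181 172 154 131 108  87  73  83  90  47  44  43  41  37
252  119 162 162 182 186 187 189 187 181 169 154 163 133  45  41  40  38  39
254   64  58  74 113 137 162 170 185 190 178 152 174 147  64  38  43  37  42
256   58  45  47  65  70  76 104 175 187 185 177 183 153  75  38  43  40  40
258   52  42  55  66  66  67  91 175 187 183 164 172 130  53  41  41  43  39
260   42  50  66  67  66  65  88 174 190 185 136  99  68  39  42  38  44  37
262   42  54  66  68  68  65  89 174 186 183 119  46  39  36  39  38  39  40
264   44  62  68  67  67  65  77 151 174 177 116  45  40  39  39  40  40  45
266   54  65  64  67  66  66  55  56  84 102  75  41  37  41  41  39  42  42
268   62  67  66  64  66  64  59  46  35  40  41  39  40  39  41  44  40  37
270   65  65  64  69  68  65  56  42  41  39  38  38  41  43  40  35  42  42
272   67  66  67  66  67  55  42  37  36  35  36  41  40  41  37  40  42  54
274   68  65  66  67  60  44  39  41  38  37  42  41  40  41  40  40  45  54
```

The fingertips meet the bench at a reported z of −28.4 mm. I back off 1.5 mm clear and close.

>>> send_rows(series=[[0,0,0,0,0,-0.42,-0.3],[0,0,0,0,0,0,-0.3],[0,0,0,0,0,0,1],[0,0,0,0,0,0,1],[0,0,0,0,0,0,1]], grip_force=25)

```text
time: 23.42
eef_pos: [0.5301, 0.0176, -0.0276]
eef_rot: [-0.001, 0.999, -0.039, -0.0]
contact_force: [-0.2, -0.4, 0.8]
width: 0.0441
grasp_force: 0.0
```

>>> send_rows(series=[[0,0,0,0,0,0,1],[0,0,0,0,0,0,1],[0,0,0,0,0,0,1],[0,0,0,0,0,0,1],[0,0,0,0,0,0,1]])

```text
time: 23.83
eef_pos: [0.5305, 0.0176, -0.0271]
eef_rot: [-0.001, 0.999, -0.039, 0.0]
contact_force: [-0.3, 0.5, 0.3]
width: 0.023
grasp_force: 25.0
```

Gripped: width 23 mm at 25 N. I lift and carry it to the large dish.

>>> send_rows(series=[[0,0,0,0,0,-1.5,1],[0,0,0,0,0,-2.5,1],[0,0,0,0,0,-2.5,1],[0,0,0,0,0,-2.5,1],[0,0,0,0,0,-2,1]])

```text
time: 24.25
eef_pos: [0.531, 0.0174, 0.0851]
eef_rot: [-0.001, 0.999, -0.039, 0.001]
contact_force: [0.1, 0.3, -0.4]
width: 0.0227
grasp_force: 25.0
```

Run:
```python
from h import *
ctrl.grab_frame("side");ctrl.grab_frame("top")
for c in("side","top"):
  for d in ctrl.landmark_of(c,"dish_in"): print(c,d["conf"],w(c,d["position"]))
s=ctrl.sense(); print(s["eef_pos"],s["width"],s["grasp_force"],s["contact_force"])
plan([.465,-.2925,.08],tool(PSI,0),12)
```

```text
side 0.81 [ 0.461 -0.292  0.004]
side 0.8 [ 0.476 -0.153  0.005]
top 0.84 [ 0.473 -0.152  0.003]
top 0.66 [ 0.463 -0.293  0.005]
[0.53  0.017 0.083] 0.023104257145650578 24.999864399433136 [ 0.361  0.233 -1.42 ]
t 24.45 d [-0.065 -0.31  -0.003] om [-0.002 -0.001  0.003] n 12
[-0.0, -0.0, 0.0, -0.344, 2.617, 0.018]
[-0.0, -0.0, 0.0, -0.343, 2.617, 0.018]
[-0.0, -0.0, 0.0, -0.342, 2.617, 0.019]
[-0.0, -0.0, 0.0, -0.342, 2.617, 0.019]
[-0.0, -0.0, 0.0, -0.341, 2.617, 0.019]
[-0.0, -0.0, 0.0, -0.341, 2.617, 0.02]
[-0.0, -0.0, 0.0, -0.34, 2.618, 0.02]
[-0.0, -0.0, 0.0, -0.339, 2.618, 0.021]
[-0.0, -0.0, 0.0, -0.339, 2.618, 0.021]
[-0.0, -0.0, 0.0, -0.338, 2.618, 0.021]
[-0.0, -0.0, 0.0, -0.337, 2.618, 0.022]
[-0.0, -0.0, 0.0, -0.337, 2.618, 0.022]
```

>>> send_rows(series=[[0,0,0,-0.34,2.62,0,1],[0,0,0,-0.34,2.62,0,1],[0,0,0,-0.34,2.62,0,1],[0,0,0,-0.34,2.62,0,1],[0,0,0,-0.34,2.62,0,1]])

```text
time: 24.87
eef_pos: [0.5013, -0.1123, 0.0798]
eef_rot: [-0.002, 0.999, -0.039, -0.002]
contact_force: [0.6, -0.1, -0.0]
width: 0.0229
grasp_force: 25.0
```

>>> send_rows(series=[[0,0,0,-0.34,2.62,0,1],[0,0,0,-0.34,2.62,0,1],[0,0,0,-0.34,2.62,0,1],[0,0,0,-0.34,2.62,0,1],[0,0,0,-0.34,2.62,0,1]])

```text
time: 25.28
eef_pos: [0.4743, -0.2414, 0.0795]
eef_rot: [-0.002, 0.999, -0.039, -0.002]
contact_force: [0.3, 0.4, -0.5]
width: 0.0228
grasp_force: 25.0
```

>>> send_rows(series=[[0,0,0,-0.34,2.62,0,1],[0,0,0,-0.34,2.62,0,1],[0,0,0,0,0,0,1],[0,0,0,0,0,0,1],[0,0,0,0,0,0,1]])

```text
time: 25.7
eef_pos: [0.4645, -0.2917, 0.0804]
eef_rot: [-0.002, 0.999, -0.039, -0.001]
contact_force: [0.8, 0.2, -1.0]
width: 0.0231
grasp_force: 25.0
```

Run:
```python
from h import *
s=ctrl.sense(); print(s["eef_pos"],s["width"],s["grasp_force"],euler())
plan([.464,-.2925,.02],tool(PSI,0),2)
```

```text
[ 0.465 -0.292  0.08 ] 0.0231067040997575 24.999890327453613 ('yaw,lean,roll', array([-4.451,  0.287, -0.26 ]))
t 25.7 d [-0.001 -0.001 -0.06 ] om [-0.005  0.002  0.003] n 2
[-0.002, 0.001, 0.001, -0.017, 0.056, 3.018]
[-0.002, 0.001, 0.001, -0.02, 0.049, 3.018]
```

>>> send_rows(series=[[0,0,0,0,0.05,3.0,1],[0,0,0,0,0,3.0,1],[0,0,0,0,0,2.0,1],[0,0,0,0,0,1.0,1],[0,0,0,0,0,0,1]])

```text
time: 26.12
eef_pos: [0.4635, -0.2903, -0.0111]
eef_rot: [-0.003, 0.999, -0.038, -0.002]
contact_force: [-0.3, -0.9, -0.9]
width: 0.0231
grasp_force: 25.0
```

>>> send_rows(series=[[0,0,0,0,0,0,0.25],[0,0,0,0,0,0,0.25],[0,0,0,0,0,0,0.25],[0,0,0,0,0,0,0.25]])

```text
time: 26.45
eef_pos: [0.4667, -0.294, -0.0057]
eef_rot: [0.0, 0.999, -0.039, 0.002]
contact_force: [-0.2, 0.2, -0.0]
width: 0.0351
grasp_force: 0.0
```

>>> send_rows(series=[[0,0,0,0,0,-2,0.25],[0,0,0,0,0,-3.5,0.25],[0,0,0,0,0,-3.5,0.25],[0,0,0,0,0,-3.5,0.25],[0,0,0,0,0,-2,0.25]])

```text
time: 26.87
eef_pos: [0.4671, -0.2949, 0.1435]
eef_rot: [0.002, 0.999, -0.039, 0.004]
contact_force: [0.4, -0.0, 0.5]
width: 0.0352
grasp_force: 0.0
```

>>> send_rows(series=[[0,0,0,-4,0,0,0.25],[0,0,0,-4,0,0,0.25],[0,0,0,-4,0,0,0.25],[0,0,0,0,0,0,0.25],[0,0,0,0,0,0,0.25]])

```text
time: 27.28
eef_pos: [0.3449, -0.2844, 0.1385]
eef_rot: [0.0, 0.999, -0.04, 0.002]
contact_force: [-0.1, -0.6, 1.1]
width: 0.035
grasp_force: 0.0
```

Run:
```python
from h import *
s=ctrl.sense(); print(s["time"],s["eef_pos"],s["width"],s["grasp_force"],s["contact_force"])
old={"top":cv2.imread("pics/top1.png"),"side":cv2.imread("pics/side1.png")}
for c in("side","top"):
  b=ctrl.grab_frame(c); cv2.imwrite(f"pics/end_{c}.png",b)
  for t in("dish_in","nut_center","probe_grip","probe_toe"):
    for d in ctrl.landmark_of(c,t): print(c,t,round(d["conf"],2),w(c,d["position"]))
  u,v=pix(c,[.463,-.2925,.008]).round().astype(int); print(u,v)
  for im in(old[c],b): print(cv2.cvtColor(im,cv2.COLOR_BGR2GRAY)[v-12:v+13:3,u-18:u+19:3])
```

```text
27.2833 [ 0.345 -0.284  0.138] 0.03497283320854914 0.0 [-0.109 -0.567  1.124]
side dish_in 0.97 [ 0.465 -0.289  0.006]
side dish_in 0.8 [ 0.478 -0.152  0.004]
side nut_center 0.7 [ 0.633 -0.33  -0.004]
side nut_center 0.38 [ 0.464 -0.296  0.008]
side probe_grip 0.79 [ 0.363 -0.14   0.035]
side probe_grip 0.75 [0.468 0.137 0.033]
side probe_toe 0.77 [ 0.243 -0.157  0.001]
368 188
[[ 63  83 210 202 210 220 224 227 230 230 107  65  63]
 [ 65 181 183 193 214 227 229 228 227 225 230  77  65]
 [ 68 198 170 241 255 255 255 254 246 219 225 115  65]
 [ 65 198 244 255 254 255 255 254 255 248 227  90  64]
 [ 66 100 247 255 254 254 254 254 254 255 204  53  64]
 [ 66  75 146 220 252 255 255 254 251 199  87  50  64]
 [ 65  65 108 156 166 173 177 174 163 135  50  62  66]
 [ 64  64  64  94 141 164 171 155 121  52  55  65  66]
 [ 68  64  66  63  62  64  66  62  62  63  65  63  66]]
[[ 65  83 212 202 211 221 225 227 230 230 106  65  64]
 [ 65 182 185 192 215 226 229 229 228 225 231  74  65]
 [ 67 197 168 241 254 255 255 254 246 219 225 113  64]
 [ 65 198 244 255 254 254 250 254 255 248 227  91  63]
 [
[... 863 characters left out ...]
5 255 255 255 255 255 255 255 255 190]
 [ 63 255 255 255 255 255 255 255 255 255 255 255 168]
 [ 40 226 255 255 255 255 255 255 255 255 255 207 169]
 [ 61  37 251 254 255 255 255 255 255 255 223 171 254]]
[[ 68 255 255 255 255 255 255 255 255 255 255 170 147]
 [167 255 255 255 255 255 255 255 255 255 255 255 154]
 [254 255 255 255 255 255 255 254 255 255 255 255 171]
 [255 255 255 255 255 248 244 254 255 255 255 255 205]
 [254 255 255 255 255 254 190 228 255 255 255 255 209]
 [170 255 255 255 255 251 253 254 255 255 255 255 190]
 [ 64 255 255 255 255 255 255 255 255 255 255 255 168]
 [ 40 226 255 255 255 255 255 255 255 255 255 208 170]
 [ 60  36 251 254 255 255 255 255 255 255 224 170 254]]
```

Both cameras show the nut in the dish. The dish's pixels are unchanged, and the probe lies flat in front of the guard. I hand the job in.

```bash
python3 -c "
from bench import ctrl
print(ctrl.job_done())"
```

```text
the job is handed in; nothing more can be done
None
```

The nut is in the large parts dish and the probe lies flat on the bench in front of the guard; the dish has not moved, and I handed the job in after about 27 s of robot time (the first two tries at gripping the nut closed on nothing).

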